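Flip the hex key and nip up the loaf-stop clamp bolt

ROBOT

A 6-joint arm with a two-finger parallel gripper is mounted at the origin on the work surface. World frame = base frame: x ahead of the robot, y to its left, z up, the work surface at z = 0. Lengths are in mm, angles in rad, forces in N, time in s.
With the tool pointing down it reaches from about 350 to 775 mm from the base axis. Payload 7.3 kg.
Tool frame: the origin (TCP) lies at the very end of the fingers, on their centre line; the grasp point (between the pads) lies 19 mm behind it; x points along the fingers, z is the direction in which the jaws open and shut, and the axes are right-handed (so a half turn about x gives the same grasp; the last joint's range is limited). The gripper opens to 92 mm and grips with 3 to 60 N. Pads are 19 mm wide; open, the fingers measure 130 mm over their backs; the gripper's body (75 mm by 190 mm) begins 47 mm behind the grasp point.
Start: joints at [1.13, 0.342, 1.524, -0, 1.275, -0.146], TCP at [152.523, 502.376, 226.741] pointing down, gripper open.
Joint ranges: [-2.53, 2.53], [-0.77, 2.02], [0.04, 2.7], [-1, 4.14], [0.28, 2.66], [-3.11, 3.11]. Speed limits (rad/s): [2.57, 2.57, 3.14, 3.14, 3.14, 3.14].

INTERFACE

Orientations are given as [roll, pitch, yaw] about the fixed x, y, z axes, in that order (R = Rz(yaw) Ry(pitch) Rx(roll)).
In Python, from plant import * gives the robot as it stands.
- The arm moves only by the tool carry_out, never from a script. Its argument "rows" is a list of rows, each a list of 4 numbers: the shift along the world's x, y, z in mm, then the turn about the world's z in degrees. In form: [[x, y, z, twist], ...]. A call has 1 to 20 rows; each row is the pose to reach, as a shift and turn from the pose measured when the call began; what a row does not reach only later rows make up. A row lasts 1/12 s, in which the tool goes at most 41.7 mm and 7.16 degrees, less where a joint would pass 70% of its speed; a pose out of reach is approached as far as the arm can. A call with a gripper value outside its range is refused whole. "hand" is the finger opening in mm, from 0 to 91.8, set as the call begins (left out, the last holds). The fingers move at their own pace and stop on an object; the grip force is fixed at half the most. Time passes only in rows, so rows that repeat a pose let the fingers close. It gives the time, the measured TCP pose, the force and the opening at its end, in the units of the state.
- get_obs(): the state, without advancing time (a new reading comes with each control period).
- capture(name): name is "scene" or "top" or "wrist"; returns the picture (420x560x3 uint8, red, green, blue); there is no depth.
- camera_info(name): a dict with "camera_matrix" (3x3 intrinsics, pixels), "dist" ([k1, k2, p1, p2, k3] as OpenCV has them; the pictures are not rectified), "pose" (4x4, takes a point from camera to world coordinates); the wrist camera has in their place "mount" (4x4, takes a point from camera to tool coordinates, whose origin is the TCP and whose axes are the tool frame's). Camera axes: x right, y down, z forward; pixel columns grow to the right and rows downward; lengths in mm; the calibration is good to about 2 mm. A picture is of the moment at which its call begins: read the wrist's pose just before it. camera_info takes no time and is no camera call.
- close_job(): hands the job in, once; it reports no verdict.
The state is a dict: "time": time; "joint_positions": joint angles; "dq": joint speeds; "tau": joint torques, N m; "tool_pos": TCP position; "tcp_rot": TCP orientation; "contact_force": force on the tool from outside, world axes, zero at the start; "moment": the same for the moment, N m; "grip_width": finger opening in mm.
Only numpy, scipy, OpenCV 4.12 (cv2) and the standard library are available. Lean on these libraries where they do the work, as an engineer would, in place of code of your own. Each camera call takes 0.05 s, during which the arm holds its last target. There are 200 camera calls.

TASK

The clamp bolt of the loaf stop is only finger-tight: take the big hex key out of its wooden holder, turn it over so that its short arm points down, and push the short arm gently and fully home into the bolt's hex socket. Then use the long arm as the lever to tighten the stiff bolt (clockwise from above) until you feel it come up against its stop, without straining the clamp any further; leave the key sitting in the bolt and let go. Leave the other things on the table where they are.

Things in the scene. Friction and masses are not known exactly. Their poses are not given: they have to be found in the camera images.
- key_grip (a point): Hex key: plain dark steel L of hexagonal bar, 14 mm across flats, 0.33 kg. At the start its long arm stands down in the holder's hole, the short arm level at the top. Long arm 170 mm, short arm 65 mm, both from the bend (where their centre lines meet). This point: on the long arm's centre line, 50 mm from the bend. Axes: -z along the long arm to its far end, +x along the short arm to its tip.
- key_tip (a point): Hex key: centre of the very tip of the short arm, slightly rounded over its last 2 mm. Axes as key_grip; y is square to both arms, and two flats of each arm face +y and -y, so a grasp that closes along y pinches 14 mm. Each arm's hexagon has two corner edges in the plane of the L.
- key_end (a point): Hex key: centre of the far end of the long arm. Axes as key_grip. With the key fully home in the bolt and let go, the long arm lies level, sagging up to 10 degrees; its centre line is 45 mm above the socket's mouth at the bend, and it can swing about 7 degrees either way before it bites.
- holder: Fixed wooden block 60 x 60 mm, 70 mm high, with a round hole 19 mm wide and 55 mm deep in the middle of its top, in which the key stands loosely. Origin: centre of its underside. It stands to the left or to the right of the clamp.
- clamp: Fixed loaf-stop clamp: wooden board 190 mm (x) by 240 mm (y), 22 mm thick, a steel rail along y (34 mm high), in the middle an aluminium carriage 70 x 75 mm with its top 62 mm above the table, and a steel stop plate on its robot side, top 78 mm above the table. Origin: on the table, right below the bolt axis.
- bolt_mouth (a point): Centre of the mouth of the bolt's hex socket, on the upright bolt axis, 86 mm above the table. Round dark steel head about 32 mm wide, 24 mm above the carriage. The socket opens upward: 15 mm across flats, 20 mm deep, square edges. Axes turn with the bolt: +x to a corner of the hexagon (one every 60 degrees), z up. Outside the socket, press the key on bolt or clamp with less than 40 N.
- bolt (a joint): Angle of the bolt in its carriage, rad, growing as it is tightened (clockwise from above): 1.0 is the firm stop, fully tight; it starts between 0 and 0.35. Stiff: it takes a steady 1.5 N m all the way (10 N at 145 mm from the axis, 30 N at 50 mm) and stays where it is left.
- jar: Bystander: closed glass jar, 66 mm wide, 95 mm high. Origin: centre of its underside.
- loaf: Bystander: loaf 220 mm long, 100 mm wide, 95 mm high. Origin: centre of its underside.
- knife: Bystander: bread knife lying flat, 345 mm long, blade along its +y. Origin: under the root of the blade.
- screwdriver: Bystander: screwdriver lying on the table.
- spare_bolt: Bystander: spare cap bolt standing on its head, 24 mm wide, 51 mm high. Origin: centre of its underside.
- carriage (a joint): Twist of the aluminium carriage on its rail under the load on the bolt, rad, clockwise from above, 0 at rest: it gives 0.067 rad per N m like a spring, so 0.1 while the bolt turns, and more once it is at its stop. Beyond 0.2 rad either way (3 N m, 21 N at 145 mm) the clamp is overstrained.
- dish: Bystander: small white bowl, 90 mm wide, 30 mm high. Origin: centre of its underside.
- bench_brush: Bystander: wooden bench brush 200 mm long, 55 mm high. Origin: centre of its underside.
Not all that is in view belongs to the job. There is more than one size of the part that bears key_grip; the job needs the smaller.

How it is judged:
By the outcome, as a careful person would: the job done as asked, in the order asked, and still so for the second after the job is handed in, with the robot touching nothing.
It also fails if it takes over 69 s, if anything falls off the work surface, if the arm or the gripper's body presses on something with over 40 N, if the wrist force passes 120 N, or if a joint passes its speed limit or range.

## Working session

There is one attempt and no reset: what is moved stays moved. The work goes in short steps, Python scripts to look and compute and a tool call to move; the robot and the scene stay as the last step left them, time stands still between calls to the robot, and variables do not carry over. Pictures are saved under pics/ and viewed, about 8 in all and at most 12, crops included, and the job is handed in when it is done.

Besides the shell and the picture viewer there is one more tool, called as a command line: name --pt "numbers of a row" for each row, then --argument value for the rest. carry_out: Moves the arm, as the interface text tells. Its arguments: {"type":"object","properties":{"rows":{"type":"array"},"hand":{"type":"number"}},"required":["rows"]}

```bash
ls; mkdir -p pics; python3 - <<'E'
from plant import *
import cv2,numpy as np
o=get_obs();print(o)
for n in("scene","top","wrist"):
    cv2.imwrite(f"pics/{n}0.png",capture(n)[:,:,::-1]); i=camera_info(n)
    print(n,{k:np.round(np.array(v),4).tolist() for k,v in i.items()})
a=cv2.imread("pics/scene0.png");b=cv2.imread("pics/top0.png")
E
```

```text
pics
{'time': 0.0, 'joint_positions': array([ 1.12998615e+00,  3.42693638e-01,  1.52503418e+00,  1.08838598e-05,
        1.27540873e+00, -1.45994813e-01]), 'dq': array([-0.00182556, -0.00032887,  0.00089896,  0.00131851,  0.00086699,
       -0.00190524]), 'tau': array([-2.21997420e-04, -4.31237698e+01, -2.44223481e+01,  7.17388233e-02,
        5.60841768e-02, -1.70287094e-04]), 'tool_pos': array([152.33813089, 501.97506458, 226.05407717]), 'tcp_rot': array([ 2.98885685,  1.56925239, -2.01835068]), 'contact_force': array([ 0.58813931, -0.28240367,  0.43098013]), 'moment': array([ 0.01837587,  0.04012266, -0.02538252]), 'grip_width': 91.88355423353013}
scene {'camera_matrix': [[411.6668, 0.0, 278.2877], [0.0, 411.6668, 208.8439], [0.0, 0.0, 1.0]], 'dist': [-0.0818, 0.0, 0.0, 0.0, 0.0], 'pose': [[0.1579, 0.7454, -0.6476, 1119.3839], [0.9874, -0.1158, 0.1075, -53.2537], [0.0051, -0.6564, -0.7544, 859.1488], [0.0, 0.0, 0.0, 1.0]]}
top {'camera_matrix': [[493.2604, 0.0, 289.1309], [0.0, 493.2604, 212.4574], [0.0, 0.0, 1.0]], 'dist': [-0.0622, 0.0, 0.0, 0.0, 0.0], 'pose': [[-0.0134, -0.9803, 0.1969, 210.4904], [-0.9998, 0.0157, 0.0102, 29.623], [-0.0131, -0.1967, -0.9804, 1534.1438], [0.0, 0.0, 0.0, 1.0]]}
wrist {'camera_matrix': [[302.4036, 0.0, 278.7332], [0.0, 302.4036, 211.04], [0.0, 0.0, 1.0]], 'dist': [-0.0575, 0.0, 0.0, 0.0, 0.0], 'mount': [[-0.0018, -0.2807, 0.9598, -158.3655], [0.0004, -0.9598, -0.2807, 76.3707], [1.0, -0.0001, 0.0019, -0.2269], [0.0, 0.0, 0.0, 1.0]]}
```

View pics/scene0.png

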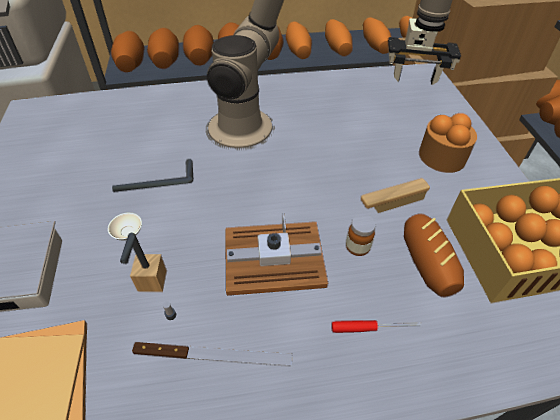

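View pics/top0.png

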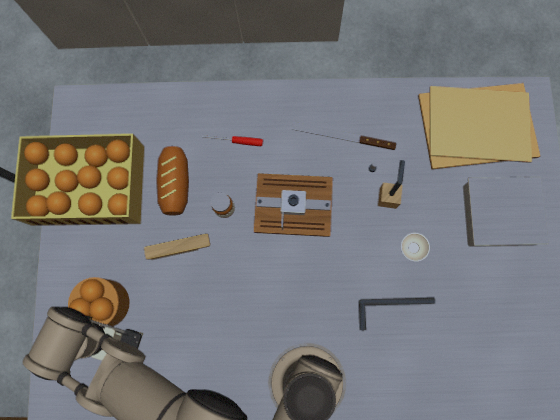

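Scene view: the wanted key stands in the holder at about (148,272), short arm toward the camera. The bigger key lies loose at (155,180). The clamp bolt is at (274,240) and the jar at (360,237). Top view: bolt at (293,201), holder at (391,195), spare bolt at (373,168), dish at (415,247).

```bash
cat > h.py <<'E'
from plant import *
import cv2,numpy as np
from scipy.spatial.transform import Rotation as R
def T(o):
    M=np.eye(4);M[:3,:3]=R.from_euler('xyz',o['tcp_rot']).as_matrix();M[:3,3]=o['tool_pos'];return M
def cam(n,o=None):
    i=camera_info(n);P=np.array(i['pose']) if 'pose' in i else T(o)@np.array(i['mount'])
    return np.array(i['camera_matrix']),np.array(i['dist']),P
def ray(c,uv):
    K,D,P=c;p=cv2.undistortPoints(np.array(uv,float).reshape(-1,1,2),K,D).reshape(-1,2)
    d=np.c_[p,np.ones(len(p))]@P[:3,:3].T;return P[:3,3],d
def onz(c,uv,z):
    o,d=ray(c,uv);return o+d*((z-o[2])/d[:,2])[:,None]
def proj(c,X):
    K,D,P=c;Q=np.linalg.inv(P);return cv2.projectPoints(np.array(X,float).reshape(-1,1,3),cv2.Rodrigues(Q[:3,:3])[0],Q[:3,3],K,D)[0].reshape(-1,2)
def snap(n,f):
    o=get_obs();im=capture(n)[:,:,::-1].copy();cv2.imwrite('pics/'+f,im);np.save('pics/'+f+'.npy',T(o));return im
E
python3 - <<'E'
from h import *
c=cam('top')
for n,p,z in[('bolt',(293,201),86),('hole?',(391,195),70),('spare',(373,168),51),('dish',(415,247),30),('jar',(222,204),95),('keybend',(394,191),185),('keytip',(402,163),185)]:
    print(n,onz(c,[p],z).round(0))
o=get_obs();print(T(o).round(3))
print(R.from_euler('xyz',o['tcp_rot']).as_matrix())
im=cv2.imread('pics/top0.png')[140:230,250:420];cv2.imwrite('pics/topc.png',cv2.resize(im,None,fx=4.5,fy=4.5,interpolation=cv2.INTER_CUBIC))
E
```

```text
bolt [[536.  33.  86.]]
hole? [[ 554. -267.   70.]]
spare [[ 646. -219.   51.]]
dish [[ 398. -340.   30.]]
jar [[529. 245.  95.]]
keybend [[ 538. -252.  185.]]
keytip [[ 620. -280.  185.]]
[[-0.00000e+00 -9.57000e-01  2.91000e-01  1.52374e+02]
 [-1.00000e-03  2.91000e-01  9.57000e-01  5.02082e+02]
 [-1.00000e+00  0.00000e+00 -1.00000e-03  2.26207e+02]
 [ 0.00000e+00  0.00000e+00  0.00000e+00  1.00000e+00]]
[[-4.85521638e-04 -9.56868443e-01  2.90521165e-01]
 [-1.04541141e-03  2.90521527e-01  9.56867885e-01]
 [-9.99999336e-01  1.60865921e-04 -1.14137568e-03]]
```

View pics/topc.png

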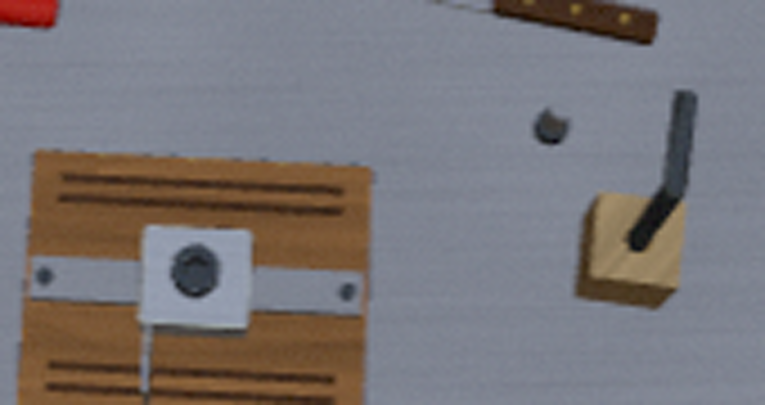

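```bash
python3 - <<'E'
from h import *
c=cam('top');f=lambda x,y:(250+x/4.5,140+y/4.5)
b=onz(c,[f(673,188)],185)[0];t=onz(c,[f(684,93)],185)[0];h=onz(c,[f(637,243)],70)[0]
print(b,t,h,np.degrees(np.arctan2(*(t-b)[[1,0]])),np.linalg.norm(t-b))
print(onz(c,[f(600,195),f(685,203),f(680,290),f(592,278)],70).round(0))
E
```

```text
[ 564.8267916 -269.617327   185.       ] [ 626.90907147 -280.32975221  185.        ] [ 556.90682265 -268.37918519   70.        ] -9.790100200600376 62.999726412003575
[[ 591. -245.   70.]
 [ 584. -303.   70.]
 [ 524. -296.   70.]
 [ 533. -237.   70.]]
```

carry_out --pt "384 -469 0 17" --pt "384 -469 0 17" --pt "384 -469 0 17" --pt "384 -469 0 17" --pt "384 -469 0 17" --pt "384 -469 0 17" --pt "384 -469 0 17" --pt "384 -469 0 17" --pt "384 -469 0 17" --pt "384 -469 0 17" --pt "384 -469 0 17" --pt "384 -469 0 17" --pt "384 -469 0 17" --pt "384 -469 0 17" --pt "384 -469 0 17" --pt "384 -469 0 17" --pt "384 -469 0 17" --pt "384 -469 0 17" --pt "384 -469 0 17" --pt "384 -469 0 17"

```text
time: 1.82
tool_pos: [535.7, 34.3, 226.5]
tcp_rot: [3.023, 1.57, -1.686]
contact_force: [0.7, -0.4, 0.4]
grip_width: 91.8
```

```bash
python3 - <<'E'
from h import *
o=get_obs();print(o['time'],o['tool_pos'],o['joint_positions'].round(2))
im=snap('wrist','w1.png')
c=cam('wrist',o);p=proj(c,[[536,33,86]])[0];print(p)
x,y=p.astype(int);cr=im[y-50:y+50,x-60:x+60];cv2.imwrite('pics/w1c.png',cv2.resize(cr,None,fx=6,fy=6,interpolation=cv2.INTER_CUBIC))
E
```

```text
1.8167 [535.73002988  34.29621913 226.46487044] [-0.08  0.36  1.49 -0.    1.29 -1.65]
[277.09979746 200.81130098]
```

View pics/w1c.png

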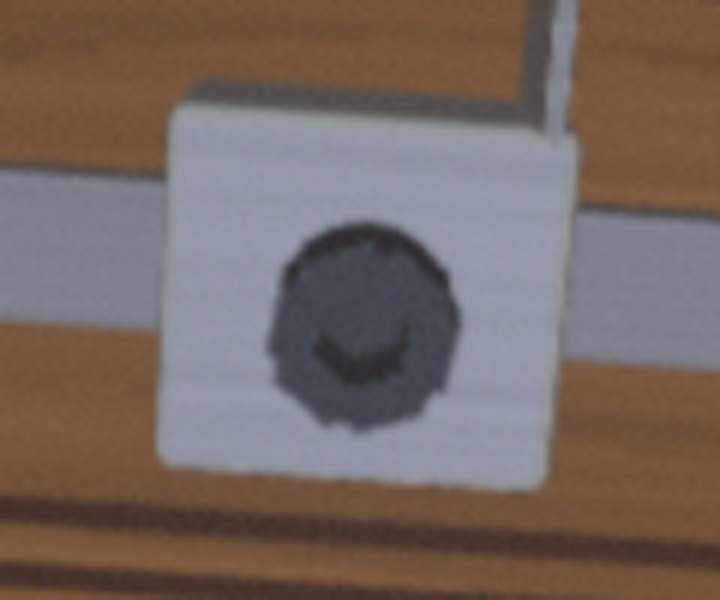

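The wrist crop shows the bolt head centred at crop (365,330), on the carriage. The socket is too small to read, so I'll go closer.

carry_out --pt "24 0 -40 0" --pt "24 0 -80 0" --pt "24 0 -120 0" --pt "24 0 -120 0" --pt "24 0 -120 0"

```text
time: 2.28
tool_pos: [558.4, 35.0, 105.5]
tcp_rot: [1.711, 1.566, -2.997]
contact_force: [0.8, 0.0, 1.5]
grip_width: 91.7
```

```bash
python3 - <<'E'
from h import *
o=get_obs();print(o['time'],o['tool_pos'],o['joint_positions'].round(2))
im=snap('wrist','w2.png')
c=cam('wrist',o);p=proj(c,[[536,33,86]])[0];print(p)
x,y=p.astype(int);cr=im[y-50:y+50,x-60:x+60];g=cv2.cvtColor(cr,cv2.COLOR_BGR2GRAY)
g=np.clip(g.astype(float)*2.2,0,255).astype(np.uint8)
cv2.imwrite('pics/w2c.png',cv2.resize(g,None,fx=6,fy=6,interpolation=cv2.INTER_CUBIC))
E
```

```text
2.2833 [558.38220017  34.95487791 105.51773857] [-0.07  0.53  1.59 -0.    1.03 -1.65]
[275.27414127 214.09418206]
```

View pics/w2c.png

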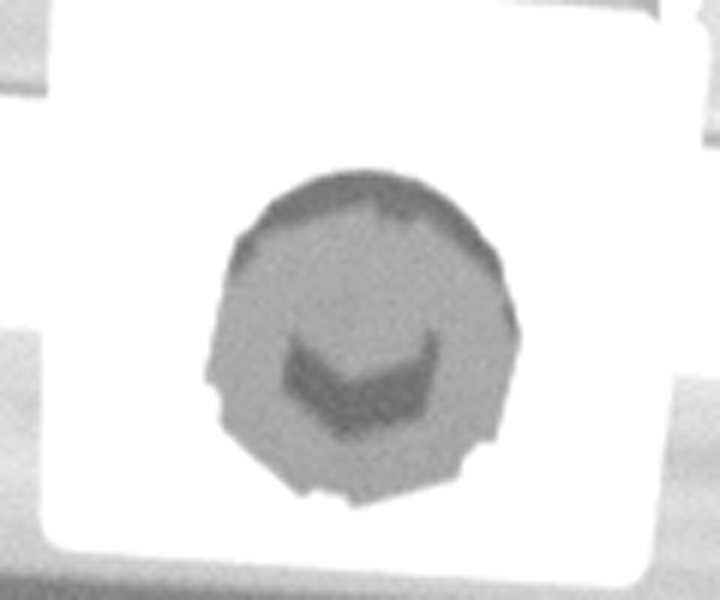

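The closer crop shows the dark socket walls. The mouth corners are at crop (280,388), (345,438), (422,412) and (438,335).

```bash
python3 - <<'E'
from h import *
c=list(cam('wrist',get_obs()));M=np.load('pics/w2.png.npy');c[2]=M@np.array(camera_info('wrist')['mount'])
p=(np.array([(280,388),(345,438),(422,412),(438,335)])+0.0)/6-0.4+np.array([275-60,214-50])
X=onz(c,p,86);print(X.round(1))
C=(X[0]+X[3])/2;print('C',C,[np.linalg.norm(x-C) for x in X]);print([np.degrees(np.arctan2(*(x-C)[[1,0]]))%60 for x in X])
print(cam('wrist',get_obs())[2][:3,3])
# board / head check in dark mask
im=cv2.imread('pics/w2.png');m=(im.max(2)<95).astype(np.uint8);n,l,s,ce=cv2.connectedComponentsWithStats(m)
k=l[224-0,275];print(s[l[185,275]] if 1 else 0, im[224,275])
E
```

```text
[[545.3  24.3  86. ]
 [550.8  31.   86. ]
 [547.8  39.1  86. ]
 [539.4  40.6  86. ]]
C [542.33928514  32.45352934  86.        ] [np.float64(8.6835562092624), np.float64(8.562634562522657), np.float64(8.610272860708028), np.float64(8.683556209262361)]
[np.float64(49.714525515671625), np.float64(50.432671811705205), np.float64(50.215460497697684), np.float64(49.71452551567094)]
[483.69309481  34.50068699 266.15941436]
[     0      0    560    420 148017] [88 77 72]
```

carry_out --pt "0 0 40 0" --pt "0 0 80 0" --pt "0 0 120 0" --pt "0 0 160 0" --pt "0 0 200 0" --pt "-37 -304 200 -10" --pt "-37 -304 200 -10" --pt "-37 -304 200 -10" --pt "-37 -304 200 -10" --pt "-37 -304 200 -10" --pt "-37 -304 200 -10" --pt "-37 -304 200 -10" --pt "-37 -304 200 -10" --pt "-37 -304 200 -10" --pt "-37 -304 200 -10" --pt "-37 -304 200 -10"

```text
time: 3.67
tool_pos: [523.6, -268.1, 309.9]
tcp_rot: [-2.032, 1.567, -0.63]
contact_force: [0.4, 0.5, 0.6]
grip_width: 91.5
```

```bash
python3 - <<'E'
from h import *
o=get_obs();print(o['time'],o['tool_pos'],o['joint_positions'].round(2))
im=snap('wrist','w3.png')
c=cam('wrist',o);print(proj(c,[[565,-270,185],[627,-280,185],[557,-268,70]]))
E
```

```text
3.6667 [ 523.56906546 -268.07478692  309.94120109] [-0.6   0.41  1.19 -0.    1.54 -2.01]
[[283.57002137 243.53872752]
 [283.79956761 297.75290858]
 [282.76032958 205.34750139]]
```

View pics/w3.png

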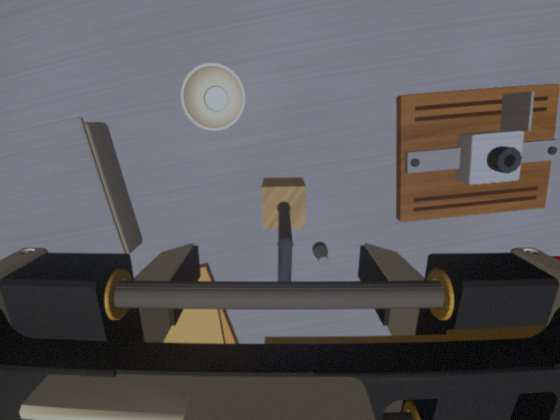

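The wrist view shows the hole at (284,207), the bend near (285,240) and the short arm running straight down the picture to about (285,283). The spare bolt is at (320,250).

```bash
python3 - <<'E'
from h import *
c=cam('wrist',get_obs());M=np.load('pics/w3.png.npy');print('tool z yaw',np.degrees(np.arctan2(M[1,2],M[0,2])), 'tool -y',np.degrees(np.arctan2(-M[1,1],-M[0,1])))
im=cv2.imread('pics/w3.png');P={}
for v in range(204,284,4):
    r=im[v,265:305].max(1);xs=np.where(r<100)[0]+265
    xs=xs[(xs>272)&(xs<297)]
    print(v,xs.min() if len(xs) else None,xs.max() if len(xs) else None,im[v,284])
    P[v]=(xs.min()+xs.max())/2 if len(xs) else None
E
```

```text
tool z yaw 80.30988422840004 tool -y -9.689779550757224
204 279 288 [52 50 49]
208 277 289 [46 45 47]
212 279 289 [44 45 44]
216 279 289 [45 44 45]
220 279 289 [47 45 45]
224 279 290 [49 45 46]
228 278 290 [45 45 45]
232 278 291 [47 45 46]
236 278 291 [46 42 44]
240 278 291 [64 61 60]
244 278 292 [74 66 61]
248 278 291 [74 66 61]
252 278 291 [73 65 60]
256 278 291 [78 69 64]
260 278 291 [78 69 63]
264 278 291 [75 66 61]
268 278 291 [74 67 58]
272 278 290 [74 65 60]
276 278 290 [76 69 64]
280 278 290 [72 64 59]
```

```bash
python3 - <<'E'
from h import *
M=np.load('pics/w3.png.npy');c=list(cam('wrist',get_obs()));c[2]=M@np.array(camera_info('wrist')['mount'])
A=onz(c,[(284.9,242),(284.4,279)],187);d=A[1]-A[0];print(A.round(1),np.degrees(np.arctan2(d[1],d[0])))
print('bend lower',onz(c,[(284.7,238)],177),'hole',onz(c,[(284,208)],70))
# holder corners in wrist view
f=np.array([[262,181],[303,181],[306,228],[262,228]]);print(onz(c,f,70).round(0))
# key top view with top cam
t=cam('top');ff=lambda x,y:(250+x/4.5,140+y/4.5)
# two-view: bend from top image crop & wrist
o1,d1=ray(t,[ff(673,186)]);o2,d2=ray(c,[(284.8,241)])
s=np.linalg.lstsq(np.c_[d1[0],-d2[0]],o2-o1,rcond=None)[0];print('bend2v',o1+s[0]*d1[0],o2+s[1]*d2[0])
E
```

```text
[[ 562.8 -268.3  187. ]
 [ 603.7 -275.5  187. ]] -10.03266577845736
bend lower [[ 562.42951986 -268.26843819  177.        ]] hole [[ 560.99992646 -266.94558596   70.        ]]
[[ 519. -290.   70.]
 [ 528. -236.   70.]
 [ 595. -241.   70.]
 [ 584. -302.   70.]]
bend2v [ 567.27435961 -270.6623123   180.63578718] [ 564.71787815 -268.58861987  179.50183689]
```

carry_out --pt "40 -0.5 -20 0" --pt "40 -0.5 -60 0" --pt "40 -0.5 -95 0" --pt "40 -0.5 -120 0" --pt "40 -0.5 -145 0" --pt "40 -0.5 -165 0" --pt "40 -0.5 -174 0" --pt "40 -0.5 -174 0" --pt "40 -0.5 -174 0" --pt "40 -0.5 -174 0"

```text
time: 4.55
tool_pos: [564.8, -268.3, 137.6]
tcp_rot: [-2.019, 1.564, -0.616]
contact_force: [0.4, -0.1, 0.9]
grip_width: 91.7
```

carry_out --pt "0 0 0 0" --pt "0 0 0 0" --pt "0 0 0 0" --pt "0 0 0 0" --pt "0 0 0 0" --pt "0 0 0 0" --pt "0 0 0 0" --pt "0 0 0 0" --pt "0 0 0 0" --pt "0 0 0 0" --pt "0 0 0 0" --pt "0 0 0 0" --hand 5

```text
time: 5.55
tool_pos: [564.7, -268.2, 137.5]
tcp_rot: [-2.023, 1.564, -0.619]
contact_force: [-0.8, -0.6, -0.2]
grip_width: 16.6
```

carry_out --pt "0 0 0 0" --pt "0 0 0 0" --pt "0 0 0 0" --pt "0 0 0 0"

```text
time: 5.88
tool_pos: [564.7, -268.3, 137.5]
tcp_rot: [-2.04, 1.564, -0.637]
contact_force: [-0.5, -0.2, 0.4]
grip_width: 13.6
```

carry_out --pt "0 0 5 0" --pt "0 0 15 0" --pt "0 0 30 0" --pt "0 0 50 0" --pt "0 0 65 0" --pt "0 0 78 0" --pt "0 0 78 0" --pt "-20 3.5 78 0" --pt "-40 7 78 0" --pt "-54 9.5 78 0" --pt "-54 9.5 78 0" --pt "-54 9.5 60 0" --pt "-54 9.5 40 0" --pt "-54 9.5 25 0" --pt "-54 9.5 18.5 0" --pt "-54 9.5 18.5 0"

```text
time: 7.22
tool_pos: [510.2, -258.2, 154.1]
tcp_rot: [-2.03, 1.568, -0.627]
contact_force: [-0.1, -0.1, -3.1]
grip_width: 13.9
```

```bash
python3 - <<'E'
from h import *
o=get_obs();print(o['time'],o['tool_pos'],o['contact_force'],o['joint_positions'].round(2))
a=snap('scene','s4.png');b=snap('top','t4.png')
cr=a[180:310,70:260];cv2.imwrite('pics/s4c.png',cv2.resize(cr,None,fx=4,fy=4,interpolation=cv2.INTER_CUBIC))
# plan, relative to present TCP
g=o['tool_pos']+[0,0,19];d=np.array([.985,-.174]);c0=np.array([557,-267.5])
s0=(g[:2]-c0)@d;print('s0',s0,'t0',(g[:2]-c0)@[.174,.985],'gz',g[2])
L=105
for ph in range(0,91,10):
    p=np.radians(ph);s=-30-8*np.cos(p)+L*np.sin(p);z=70+8*np.sin(p)+L*np.cos(p)
    print(ph,((s-s0)*d).round(1),round(z-g[2],1))
E
```

```text
7.2167 [ 510.24375078 -258.23429876  154.1048944 ] [-0.05046483 -0.09649641 -3.09057328] [-0.6   0.49  1.5  -0.    1.15 -2.01]
s0 -47.667137501097336 t0 0.9911283547924394 gz 173.10489439757018
0 [ 9.5 -1.7] 1.9
10 [27.6 -4.9] 1.7
20 [45.4 -8. ] -1.7
30 [ 62.3 -11. ] -8.2
40 [ 77.8 -13.8] -17.5
50 [ 91.6 -16.2] -29.5
60 [103.  -18.2] -43.7
70 [111.9 -19.8] -59.7
80 [117.9 -20.8] -77.0
90 [120.8 -21.3] -95.1
```

View pics/s4c.png

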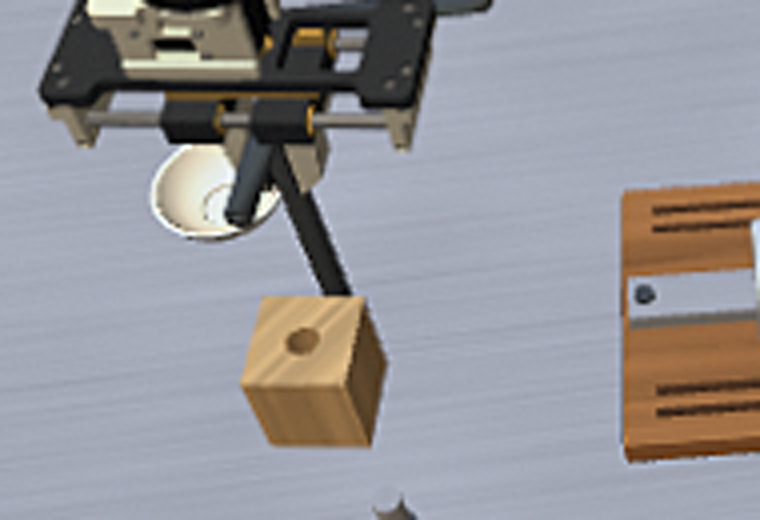

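```bash
python3 - <<'E'
from h import *
c=cam('scene');f=lambda p:(70+p[0]/4,180+p[1]/4)
print('hole',onz(c,[f((303,340))],70),'corners',onz(c,[f(q) for q in((264,297),(365,298),(345,383),(243,384))],70).round(1))
print((proj(c,[[510,-258,90],[510,-258,60],[510,-258,154]])-[70,180])*4)
E
```

```text
hole [[ 563.51636213 -267.38383441   70.        ]] corners [[ 529.7 -291.7   70. ]
 [ 539.3 -232.6   70. ]
 [ 596.2 -242.5   70. ]
 [ 588.5 -299.9   70. ]]
[[315.24498343 242.78539942]
 [326.95010126 272.7998744 ]
 [288.45930591 173.74556719]]
```

carry_out --pt "6 -1 2 0" --pt "12 -2 2 0" --pt "21 -4 2 0" --pt "30 -5 2 0" --pt "39 -7 0 0" --pt "48 -8.5 -2 0" --pt "57 -10 -5 0" --pt "65 -11.5 -8 0" --pt "73 -13 -12.5 0" --pt "81 -14.3 -17.5 0" --pt "88 -15.5 -23.5 0" --pt "94 -16.7 -29.5 0" --pt "94 -16.7 -29.5 0"

```text
time: 8.4
tool_pos: [605.7, -275.5, 124.8]
tcp_rot: [-2.05, 1.566, -0.646]
contact_force: [-2.3, -0.5, -2.6]
grip_width: 13.7
```

```bash
python3 - <<'E'
from h import *
o=get_obs();print(o['time'],o['tool_pos'],o['contact_force'])
a=snap('scene','s5.png')
cr=a[180:310,70:260];cv2.imwrite('pics/s5c.png',cv2.resize(cr,None,fx=4,fy=4,interpolation=cv2.INTER_CUBIC))
E
```

```text
8.4 [ 605.72615011 -275.54761057  124.77055293] [-2.33320842 -0.50633997 -2.63243205]
```

View pics/s5c.png

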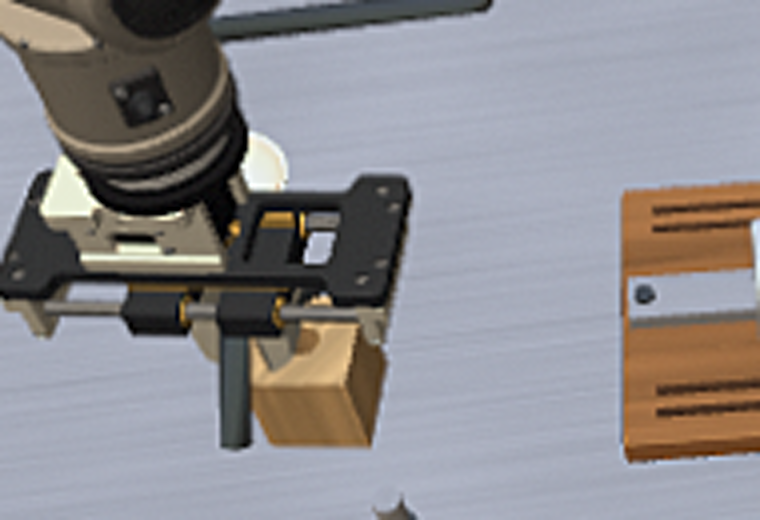

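The crop shows the short arm tipping downward toward the camera. The turning works, with only a small reaction at the holder.

carry_out --pt "6 -0.6 -7 0" --pt "10.5 -1 -14.5 0" --pt "15 -1.8 -22 0" --pt "19.5 -2.5 -30.5 0" --pt "23 -3 -39 0" --pt "25.5 -3.5 -47.5 0" --pt "27 -3.8 -54 0" --pt "28 -4 -59 0" --pt "28 -4 -62 0" --pt "28 -4 -64 0" --pt "28 -4 -64 0"

```text
time: 9.37
tool_pos: [633.1, -279.4, 61.0]
tcp_rot: [-2.069, 1.566, -0.665]
contact_force: [0.4, 0.3, 1.0]
grip_width: 13.7
```

```bash
python3 - <<'E'
from h import *
o=get_obs();print(o['time'],o['tool_pos'],o['contact_force'],o['moment'])
E
```

```text
9.3667 [ 633.08711699 -279.38046714   60.95038051] [0.4105259  0.27213251 0.96561772] [0.04682463 0.09834788 0.05314505]
```

carry_out --pt "0 0 -1 0" --pt "0 0 -2 0" --pt "0 0 -2 0" --pt "0 0 -2 0"

```text
time: 9.7
tool_pos: [633.2, -279.5, 59.3]
tcp_rot: [-2.047, 1.566, -0.644]
contact_force: [2.6, 0.4, 0.8]
grip_width: 13.6
```

carry_out --pt "0 0 10 0" --pt "0 0 40 0" --pt "0 0 80 0" --pt "0 0 120 0" --pt "0 0 160 0" --pt "0 0 160 0"

```text
time: 10.2
tool_pos: [635.8, -281.1, 230.0]
tcp_rot: [-1.966, 1.55, -0.562]
contact_force: [1.0, -0.0, -2.7]
grip_width: 13.0
```

```bash
python3 - <<'E'
from h import *
o=get_obs();print(o['time'],o['tool_pos'],o['contact_force'],o['moment'])
a=snap('scene','s6.png');w=snap('wrist','w6.png')
cr=a[100:310,60:270];cr=cv2.resize(cr,(400,400));w=w[:,80:480];
cv2.imwrite('pics/s6c.png',np.hstack([cr,w[:400]]))
E
```

```text
10.2 [ 635.78656182 -281.06347062  230.01136891] [ 1.04045738 -0.00612659 -2.73970007] [-0.10451849 -0.34147277  0.03007033]
```

View pics/s6c.png

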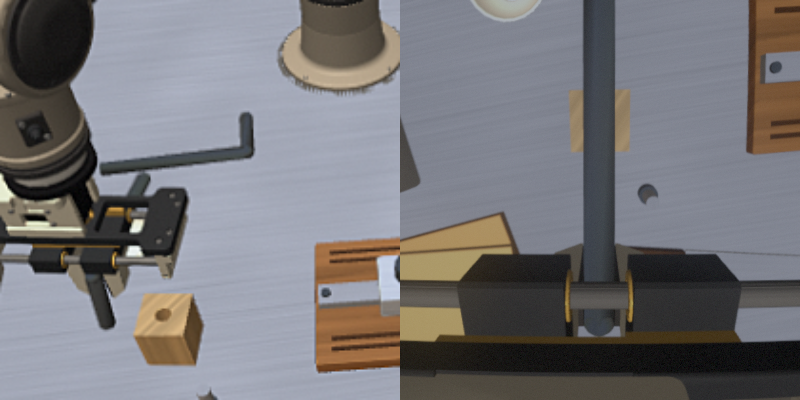

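The key is turned over: the short arm hangs down at about (108,325) in the left half, and the long arm runs straight back over the holder in the right half. That's picture 9. Next I carry it to above the bolt.

carry_out --pt "-15 40 -5 0" --pt "-30 80 -10 0" --pt "-45 118 -15 0" --pt "-60 156 -20 0" --pt "-75 194 -25 0" --pt "-90 232 -30 0" --pt "-105 270 -30 0" --pt "-115 300 -30 0" --pt "-123 319 -30 0" --pt "-123 319 -30 0" --pt "-123 319 -30 0" --pt "-123 319 -30 0"

```text
time: 11.3
tool_pos: [510.1, 38.8, 190.5]
tcp_rot: [-2.201, 1.563, -0.798]
contact_force: [0.6, 0.5, -3.5]
grip_width: 13.3
```

```bash
cat >> h.py <<'E'
def saved(n,f):
    c=list(cam(n,get_obs()))
    if n=='wrist': c[2]=np.load('pics/'+f+'.npy')@np.array(camera_info('wrist')['mount'])
    return c
def armline(f):
    im=cv2.imread('pics/'+f).max(2).astype(float);c=saved('wrist',f);out=[]
    for v in range(20,235,5):
        r=im[v]; x=282
        if r[x]>105: continue
        a=x
        while r[a]<105:a-=1
        b=x
        while r[b]<105:b+=1
        l=a+(r[a]-105)/(r[a]-r[a+1]);q=b-(r[b]-105)/(r[b]-r[b-1]);out.append((v,l,q))
    return c,np.array(out)
E
python3 - <<'E'
from h import *
o=get_obs();print(o['time'],o['tool_pos'],o['contact_force'],o['joint_positions'].round(2))
M=T(o);print('tool z yaw',np.degrees(np.arctan2(M[1,2],M[0,2])),'tilt',M[2].round(3))
w=snap('wrist','w7.png');a=snap('scene','s7.png')
c,E=armline('w7.png')
print(np.c_[E,E[:,2]-E[:,1]].round(1)[::4])
cr=a[170:300,210:340];cv2.imwrite('pics/s7c.png',np.hstack([cv2.resize(cr,(400,400),interpolation=cv2.INTER_CUBIC),w[:400,80:480]]))
E
```

```text
11.3 [510.09254504  38.82449708 190.52339223] [ 0.58522083  0.45794918 -3.54908013] [-0.07  0.35  1.62 -0.01  1.17 -1.47]
tool z yaw 80.42457303880329 tilt [-1.00000e+00 -6.00000e-03 -4.00000e-03  1.90523e+02]
[[ 20.  262.2 293.5  31.4]
 [ 40.  262.4 293.6  31.3]
 [ 60.  262.4 293.7  31.3]
 [ 80.  262.4 293.8  31.3]
 [100.  262.5 293.8  31.4]
 [120.  262.6 293.9  31.3]
 [140.  262.2 294.3  32.1]
 [160.  262.6 294.3  31.7]
 [180.  262.2 294.7  32.5]
 [200.  241.3 293.9  52.6]
 [220.  263.5 293.7  30.2]]
```

View pics/s7c.png

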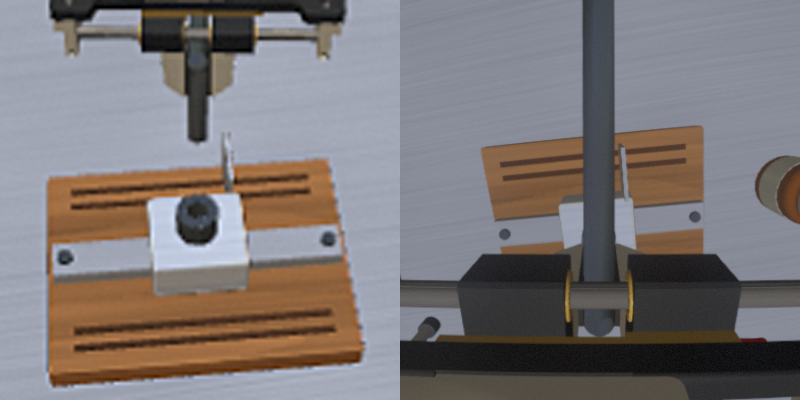

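```bash
cat >> h.py <<'E'
def sag(f,lo=20,hi=130):
    # width -> depth -> 3D height of arm along its length
    c,E=armline(f);K,D,P=c;E=E[(E[:,0]<hi)&(E[:,0]>=lo)]
    l=cv2.undistortPoints(E[:,[0]]*0+0 if 0 else np.c_[E[:,1],E[:,0]].reshape(-1,1,2),K,D).reshape(-1,2)
    r=cv2.undistortPoints(np.c_[E[:,2],E[:,0]].reshape(-1,1,2),K,D).reshape(-1,2)
    Z=14/(r[:,0]-l[:,0]);m=(l+r)/2
    X=np.c_[m*Z[:,None],Z]@P[:3,:3].T+P[:3,3]
    s=np.hypot(*(X[:,:2]-X[-1,:2]).T);k=np.polyfit(s,X[:,2],1)
    d=X[-1]-X[0];return np.degrees(np.arctan(k[0])),X[[0,-1]].round(1),np.degrees(np.arctan2(d[1],d[0]))
E
python3 - <<'E'
from h import *
for f in('w6.png','w7.png'):print(f,*sag(f))
o=get_obs();c=cam('scene');g=np.load('pics/w7.png.npy')[:3,3]+[0,0,19];d=np.array([.985,-.174,0]);z=np.array([0,0,1.])
for a in(0,5,10,15):
    A=np.radians(a);b=g+30*(d*np.cos(A)+z*np.sin(A));t=b+65*(-z*np.cos(A)+d*np.sin(A));print(a,proj(c,[b,t+6*d]).round(1).tolist(),t)
im=cv2.imread('pics/s7.png').max(2)
for v in range(196,222,2):
    xs=np.where(im[v,262:290]<95)[0]+262;print(v,xs.min() if len(xs) else '',xs.max() if len(xs) else '',end='; ')
E
```

```text
w6.png -12.48293294742526 [[ 516.  -260.3  234.5]
 [ 560.2 -267.7  245.3]] -9.467165890260203
w7.png -13.574775691735324 [[390.4  58.8 197.7]
 [435.5  51.4 208.5]] -9.299773723985293
0 [[274.0, 201.4], [274.0, 222.9]] [539.64254504  33.60449708 144.52339223]
5 [[274.0, 200.6], [274.0, 224.0]] [545.1102448   32.6386293  147.38540914]
10 [[274.0, 199.6], [273.9, 224.9]] [550.31143872  31.71983972 150.72033362]
15 [[274.0, 198.6], [273.8, 225.6]] [555.20654257  30.85512087 154.50278488]
196 270 278; 198 270 278; 200 270 278; 202 271 276; 204 271 276; 206 271 276; 208 271 276; 210 271 276; 212 271 276; 214 271 276; 216  ; 218  ; 220  ;
```

```bash
python3 - <<'E'
from h import *
M=np.load('pics/w7.png.npy');c=saved('wrist','w7.png');d=np.array([.985,-.174,0]);g=M[:3,3]+[0,0,19]
for s in(-30,-10,0,10,20,30,38):print(s,[proj(c,[g+s*d+[0,0,z]])[0].round(0).tolist() for z in(-5,0,8)])
im=cv2.imread('pics/w7.png');print([(v,im[v,281].tolist()) for v in range(240,350,5)])
s=cam('scene');print(proj(s,[g,g+30*d,g+[0,0,30]]))
E
```

```text
-30 [[279.0, 219.0], [279.0, 222.0], [279.0, 228.0]]
-10 [[279.0, 256.0], [278.0, 260.0], [278.0, 267.0]]
0 [[278.0, 273.0], [278.0, 278.0], [278.0, 286.0]]
10 [[278.0, 289.0], [278.0, 295.0], [278.0, 303.0]]
20 [[278.0, 305.0], [278.0, 311.0], [278.0, 320.0]]
30 [[278.0, 321.0], [278.0, 326.0], [278.0, 336.0]]
38 [[278.0, 332.0], [278.0, 338.0], [278.0, 349.0]]
[(240, [83, 78, 72]), (245, [79, 74, 68]), (250, [79, 74, 68]), (255, [78, 72, 68]), (260, [78, 74, 70]), (265, [77, 73, 66]), (270, [77, 73, 67]), (275, [76, 73, 66]), (280, [71, 66, 61]), (285, [57, 59, 63]), (290, [64, 66, 67]), (295, [88, 91, 93]), (300, [93, 95, 99]), (305, [90, 94, 96]), (310, [71, 67, 62]), (315, [67, 65, 60]), (320, [71, 67, 62]), (325, [81, 71, 66]), (330, [83, 72, 67]), (335, [76, 73, 67]), (340, [29, 57, 74]), (345, [26, 25, 25])]
[[274.32543989 191.17341297]
 [274.00640334 201.42284601]
 [274.29543547 181.42380361]]
```

carry_out --pt "0 0 0 0" --pt "0 0 0 0" --pt "0 0 0 0" --pt "0 0 0 0"

```text
time: 11.73
tool_pos: [510.7, 37.9, 190.8]
tcp_rot: [-2.121, 1.563, -0.719]
contact_force: [-0.1, -0.2, -3.5]
grip_width: 13.7
```

```bash
python3 - <<'E'
from h import *
o=get_obs();print(o['time'],o['tool_pos'],o['dq'].round(3));w=snap('wrist','w8.png');a=snap('scene','s8.png');o=get_obs();print(o['time'],o['tool_pos'],o['dq'].round(3))
print(*sag('w8.png'))
s=cam('scene');g=o['tool_pos']+[0,0,19];d=np.array([.985,-.174,0]);print(proj(s,[g,g+30*d,g+30*d-[0,0,65],[542.3,32.5,86]]).round(1))
im=a.max(2)
for v in range(176,256,3):
    xs=np.where(im[v,255:293]<95)[0]+255;print(v,xs.min() if len(xs) else '',xs.max() if len(xs) else '',end='; ')
E
```

```text
11.7333 [510.66448843  37.85251772 190.77881219] [ 0.008 -0.002 -0.    -0.002 -0.001 -0.001]
11.8333 [510.62066108  38.06496328 190.85212866] [ 0.004 -0.003  0.001  0.002  0.002  0.002]
-13.807900678781207 [[391.   58.  197.8]
 [436.1  50.6 208.7]] -9.412340087769874
[[274.  191.3]
 [273.7 201.5]
 [273.8 221. ]
 [273.9 237.6]]
176 256 291; 179 256 291; 182 255 292; 185 256 291; 188 270 278; 191 270 278; 194 270 278; 197 270 278; 200 270 278; 203 271 276; 206 271 276; 209 271 276; 212 271 276; 215 271 276; 218  ; 221 283 283; 224  ; 227 283 283; 230 259 283; 233 276 292; 236 256 279; 239 268 279; 242 268 279; 245 268 279; 248 270 277; 251  ; 254  ;
```

carry_out --pt "4 -10 0 0" --pt "12 -30 0 0" --pt "21 -55 0 0" --pt "31 -80 0 0" --pt "40 -105 0 0" --pt "50 -130 0 0" --pt "60 -155 0 0" --pt "70 -180 0 0" --pt "79 -205 0 0" --pt "89 -230 0 0" --pt "99 -255 0 0" --pt "108 -280 0 0" --pt "116 -300 0 0" --pt "121 -313 0 0" --pt "122.5 -317.5 0 0" --pt "122.5 -317.5 0 0" --pt "122.5 -317.5 -6 0" --pt "122.5 -317.5 -18 0" --pt "122.5 -317.5 -33 0" --pt "122.5 -317.5 -48 0"

```text
time: 13.5
tool_pos: [633.0, -278.0, 142.5]
tcp_rot: [-2.072, 1.563, -0.669]
contact_force: [-0.3, 0.1, -3.0]
grip_width: 13.6
```

carry_out --pt "0 0 -12 0" --pt "0 0 -24 0" --pt "0 0 -34 0" --pt "0 0 -42 0" --pt "0 0 -50 0" --pt "0 0 -56 0" --pt "0 0 -60 0" --pt "0 0 -60 0"

```text
time: 14.17
tool_pos: [632.7, -277.9, 81.6]
tcp_rot: [-2.096, 1.564, -0.693]
contact_force: [-0.8, 0.2, -2.5]
grip_width: 13.6
```

```bash
python3 - <<'E'
from h import *
o=get_obs();print(o['time'],o['tool_pos'],o['contact_force'],o['moment'],o['grip_width'])
w=snap('wrist','w9.png');print(*sag('w9.png',20,100));c,E=armline('w9.png');print(np.c_[E,E[:,2]-E[:,1]].round(1)[::3].tolist())
E
```

```text
14.1667 [ 632.66468438 -277.8878302    81.60155562] [-0.7819924   0.18211883 -2.46685904] [ 0.01849722 -0.08480747  0.00302892] 13.571638997204454
-12.460603487208084 [[ 513.6 -258.    90.7]
 [ 545.5 -263.2   98.6]] -9.297274999731654
[[20.0, 262.0, 293.8, 31.7], [35.0, 262.3, 293.8, 31.5], [50.0, 262.2, 293.9, 31.7], [65.0, 262.1, 294.0, 31.9], [80.0, 262.3, 293.8, 31.5], [95.0, 262.3, 294.1, 31.8], [110.0, 262.3, 293.9, 31.6], [125.0, 257.4, 294.1, 36.7], [140.0, 260.9, 294.1, 33.3], [155.0, 262.7, 294.2, 31.5], [170.0, 262.7, 294.1, 31.4], [185.0, 262.6, 294.2, 31.6], [200.0, 262.9, 294.2, 31.3], [215.0, 262.9, 294.2, 31.4], [230.0, 262.9, 294.3, 31.4]]
```

carry_out --pt "0 0 -3 0" --pt "0 0 -7 0" --pt "0 0 -11 0" --pt "0 0 -15 0" --pt "0 0 -19 0" --pt "0 0 -22 0" --pt "0 0 -22 0"

```text
time: 14.8
tool_pos: [633.1, -278.1, 60.1]
tcp_rot: [-2.088, 1.563, -0.685]
contact_force: [0.7, -0.3, 1.6]
grip_width: 13.8
```

```bash
python3 - <<'E'
from h import *
o=get_obs();print(o['time'],o['tool_pos'],o['contact_force'],o['moment'],o['grip_width'])
w=snap('wrist','w10.png');print(*sag('w10.png',20,100))
E
```

```text
14.8 [ 633.05632286 -278.13886471   60.1099804 ] [ 0.68839609 -0.29051595  1.56859715] [0.00898438 0.10430773 0.00853512] 13.75412228223083
-8.226914588840337 [[ 516.9 -258.6   79.3]
 [ 546.4 -263.5   84.4]] -9.324658650631367
```

carry_out --pt "0 0 -3 0" --pt "0 0 -6 0" --pt "0 0 -9 0" --pt "0 0 -12 0" --pt "0 0 -12 0"

```text
time: 15.27
tool_pos: [632.9, -278.0, 47.7]
tcp_rot: [-2.105, 1.563, -0.701]
contact_force: [2.8, -1.1, 0.7]
grip_width: 13.6
```

```bash
python3 - <<'E'
from h import *
o=get_obs();print(o['time'],o['tool_pos'],o['contact_force'],o['moment'],o['grip_width'])
w=snap('wrist','w11.png');print(*sag('w11.png',20,100));c,E=armline('w11.png');print(np.c_[E,E[:,2]-E[:,1]].round(1)[::3].tolist())
E
```

```text
15.2667 [ 632.85767116 -278.03762727   47.66401816] [ 2.76816402 -1.11945508  0.65091771] [-0.08231796 -0.03828403  0.06516731] 13.571675656657447
-0.08953465287913802 [[ 520.7 -259.2   80.9]
 [ 547.  -263.5   82.1]] -9.321771199723509
[[20.0, 259.1, 297.0, 37.9], [35.0, 259.3, 297.1, 37.7], [50.0, 259.3, 296.9, 37.5], [65.0, 259.6, 296.5, 36.9], [80.0, 259.9, 296.4, 36.5], [95.0, 260.2, 296.5, 36.3], [110.0, 260.3, 296.3, 36.0], [125.0, 260.2, 296.0, 35.9], [140.0, 254.0, 295.8, 41.8], [155.0, 260.9, 295.9, 34.9], [170.0, 261.4, 295.5, 34.2], [185.0, 261.4, 295.4, 34.1], [200.0, 261.7, 295.2, 33.5], [215.0, 261.9, 295.2, 33.3], [230.0, 262.2, 294.9, 32.6]]
```

carry_out --pt "0 0 -1.2 0" --pt "0 0 -1.2 0" --pt "0 0 0 0" --pt "0 0 3 0" --pt "0 0 8 0" --pt "0 0 15 0" --pt "0 0 25 0" --pt "0 0 38 0" --pt "0 0 53 0" --pt "0 0 70 0" --pt "0 0 85 0" --pt "0 0 97 0" --pt "0 0 105 0" --pt "0 0 110 0" --pt "0 0 112 0" --pt "0 0 112 0"

```text
time: 16.65
tool_pos: [632.8, -278.0, 160.0]
tcp_rot: [-2.114, 1.564, -0.711]
contact_force: [0.1, 0.4, -2.9]
grip_width: 13.1
```

```bash
python3 - <<'E'
from h import *
o=get_obs();print(o['time'],o['tool_pos'],o['contact_force'],o['moment'],o['grip_width'])
w=snap('wrist','w12.png');print(*sag('w12.png',20,100),sag('w12.png',150,235));im=w
print([(v,im[v,281].tolist()) for v in range(310,350,3)])
E
```

```text
16.65 [ 632.79347535 -278.0196063   159.95125383] [ 0.06841714  0.38562298 -2.8620715 ] [-0.00324848 -0.13844383  0.03256705] 13.145258865784642
-3.992626144196325 [[ 519.8 -258.8  190. ]
 [ 546.8 -263.3  192. ]] -9.435412284064926 (np.float64(-2.9777231315142294), array([[ 567.8, -266.9,  193.2],
       [ 601.4, -272.5,  194.6]]), np.float64(-9.479546639389689))
[(310, [64, 63, 57]), (313, [66, 60, 56]), (316, [64, 61, 53]), (319, [64, 59, 53]), (322, [71, 63, 58]), (325, [74, 67, 60]), (328, [74, 66, 60]), (331, [74, 66, 59]), (334, [126, 116, 113]), (337, [55, 68, 79]), (340, [29, 53, 68]), (343, [31, 47, 59]), (346, [14, 18, 18]), (349, [24, 21, 24])]
```

carry_out --pt "0 0 -12 0" --pt "0 0 -32 0" --pt "0 0 -57 0" --pt "0 0 -80 0" --pt "0 0 -97 0" --pt "0 0 -106 0" --pt "0 0 -111 0" --pt "0 0 -113.5 0" --pt "0 0 -116 0" --pt "0 0 -116 0" --pt "0 0 -114 0" --pt "0 0 -110 0" --pt "0 0 -103 0" --pt "0 0 -92 0" --pt "0 0 -78 0" --pt "0 0 -62 0" --pt "0 0 -46 0" --pt "0 0 -32 0" --pt "0 0 -22 0" --pt "0 0 -22 0"

```text
time: 18.37
tool_pos: [634.0, -278.7, 141.1]
tcp_rot: [-2.035, 1.558, -0.631]
contact_force: [-0.3, 0.3, -2.7]
grip_width: 13.3
```

```bash
python3 - <<'E'
from h import *
o=get_obs();print(o['time'],o['tool_pos'],o['contact_force'],o['grip_width'])
w=snap('wrist','w13.png');print(*sag('w13.png',20,100),sag('w13.png',150,235))
E
```

```text
18.3667 [ 634.03991126 -278.69728183  141.12345194] [-0.26838835  0.27982115 -2.73935685] 13.29847824249818
-1.6778890304476406 [[ 522.4 -259.3  175.8]
 [ 548.2 -263.8  176.4]] -9.71127486515354 (np.float64(-1.5095768472178888), array([[ 568.6, -267.3,  177.1],
       [ 601.7, -272.9,  177.8]]), np.float64(-9.58762032938917))
```

carry_out --pt "-3 8 3 0" --pt "-8 24 8 0" --pt "-16 46 14 0" --pt "-25 71 20 0" --pt "-34 97 24 0" --pt "-43 123 24 0" --pt "-52 149 24 0" --pt "-61 175 24 0" --pt "-70 201 24 0" --pt "-79 227 24 0" --pt "-87 251 24 0" --pt "-95 273 22 0" --pt "-101 292 18 0" --pt "-106 306 12 0" --pt "-109 314 6 0" --pt "-109 314 0 0" --pt "-109 314 -4 0" --pt "-109 314 -4 0" --pt "-109 314 -4 0"

```text
time: 20.0
tool_pos: [524.6, 34.8, 134.9]
tcp_rot: [-2.109, 1.561, -0.707]
contact_force: [-0.2, -0.4, -2.2]
grip_width: 13.6
```

```bash
python3 - <<'E'
from h import *
o=get_obs();print(o['time'],o['tool_pos'],o['contact_force'],o['grip_width']);M=T(o);print('yaw d',np.degrees(np.arctan2(-M[1,1],-M[0,1])))
w=snap('wrist','w14.png');a=snap('scene','s14.png');print(*sag('w14.png',20,100),sag('w14.png',150,235))
cv2.imwrite('pics/s14c.png',cv2.resize(a[190:270,224:324],(800,640)[:2] if 0 else (750,600),interpolation=cv2.INTER_CUBIC))
E
```

```text
20.0 [524.56621689  34.81579197 134.85805221] [-0.19891216 -0.4315759  -2.20370504] 13.614070268357953
yaw d -9.648889011312132
-1.4829316517225646 [[412.4  54.3 167.5]
 [438.7  49.9 168.5]] -9.609856522375633 (np.float64(54.163643324343646), array([[459.3,  46.3, 170.8],
       [493.6,  40.5, 168.1]]), np.float64(-9.498615870686903))
```

View pics/s14c.png

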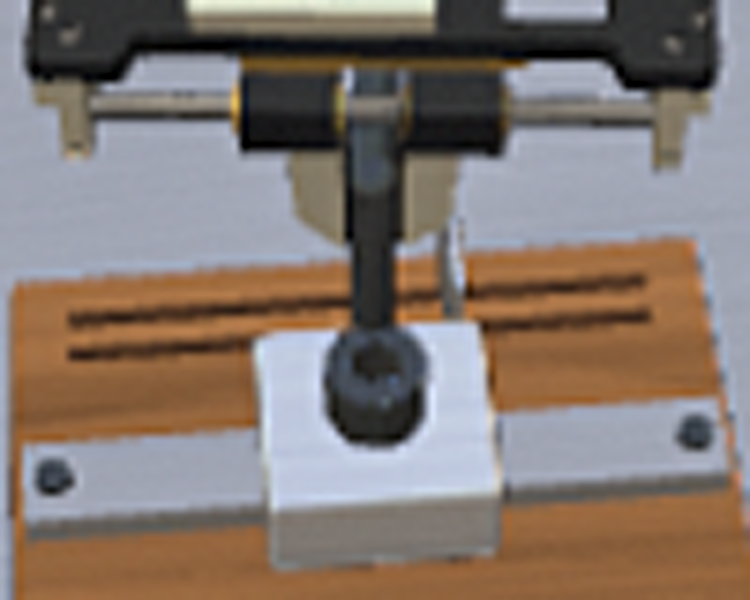

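Picture 11: the socket mouth is centred at crop (377,361). The short arm comes down at x≈374, and its tip meets the rear rim of the head at y≈325.

```bash
python3 - <<'E'
from h import *
s=cam('scene');o=get_obs();d=np.array([.985,-.168,0]);t=o['tool_pos']
im=cv2.imread('pics/s14.png')
for u in(272,273,274,275):print(u,[(v,int(im[v,u].max())) for v in range(222,246)])
m=onz(s,[(274.2,238.1)],86);print('mouth scene',m)
for st in(8,13,17.5):
  for dz in(-31,-34,-37):print(st,dz,proj(s,[t+st*d+[0,0,dz],t+(st+7)*d+[0,0,dz+1]]).round(1).tolist())
E
```

```text
272 [(222, 47), (223, 52), (224, 46), (225, 47), (226, 48), (227, 46), (228, 47), (229, 48), (230, 46), (231, 46), (232, 41), (233, 46), (234, 78), (235, 97), (236, 59), (237, 37), (238, 38), (239, 35), (240, 64), (241, 88), (242, 92), (243, 84), (244, 56), (245, 40)]
273 [(222, 47), (223, 48), (224, 48), (225, 48), (226, 45), (227, 46), (228, 45), (229, 44), (230, 44), (231, 44), (232, 43), (233, 39), (234, 70), (235, 67), (236, 44), (237, 40), (238, 43), (239, 40), (240, 37), (241, 79), (242, 91), (243, 70), (244, 50), (245, 43)]
274 [(222, 44), (223, 44), (224, 45), (225, 42), (226, 40), (227, 43), (228, 42), (229, 42), (230, 39), (231, 39), (232, 38), (233, 37), (234, 83), (235, 65), (236, 44), (237, 44), (238, 45), (239, 44), (240, 67), (241, 86), (242, 89), (243, 88), (244, 60), (245, 43)]
275 [(222, 39), (223, 33), (224, 35), (225, 37), (226, 38), (227, 36), (228, 36), (229, 36), (230, 35), (231, 33), (232, 27), (233, 47), (234, 84), (235, 90), (236, 60), (237, 47), (238, 47), (239, 44), (240, 75), (241, 87), (242, 87), (243, 107), (244, 69), (245, 38)]
mouth scene [[543.98757465  33.05015934  86.        ]]
8 -31 [[273.7, 229.5], [273.6, 231.6]]
8 -34 [[273.7, 230.3], [273.6, 232.4]]
8 -37 [[273.7, 231.1], [273.6, 233.2]]
13 -31 [[273.6, 231.2], [273.6, 233.3]]
13 -34 [[273.6, 232.0], [273.6, 234.1]]
13 -37 [[273.6, 232.8], [273.6, 234.9]]
17.5 -31 [[273.6, 232.7], [273.5, 234.9]]
17.5 -34 [[273.6, 233.5], [273.5, 235.7]]
17.5 -37 [[273.6, 234.3], [273.5, 236.4]]
```

carry_out --pt "3 0.2 0 0" --pt "7 0.5 -1 0" --pt "7 0.5 -4 0" --pt "7 0.5 -8 0" --pt "7 0.5 -12 0" --pt "7 0.5 -14 0" --pt "7 0.5 -15 0" --pt "7 0.5 -16 0" --pt "7 0.5 -17 0" --pt "7 0.5 -18 0" --pt "7 0.5 -18 0"

```text
time: 21.02
tool_pos: [531.8, 35.4, 117.2]
tcp_rot: [-2.05, 1.561, -0.648]
contact_force: [-0.3, 0.9, -4.3]
grip_width: 13.3
```

carry_out --pt "0 0 -0.7 0" --pt "0 0 -1.4 0" --pt "0 0 -2 0" --pt "0 0 -2 0"

```text
time: 21.35
tool_pos: [531.9, 35.4, 115.4]
tcp_rot: [-2.04, 1.56, -0.637]
contact_force: [-0.2, -0.4, -1.7]
grip_width: 13.5
```

carry_out --pt "0 0 -0.7 0" --pt "0 0 -1.4 0" --pt "0 0 -2 0" --pt "0 0 -2 0"

```text
time: 21.68
tool_pos: [532.2, 35.3, 114.7]
tcp_rot: [-1.982, 1.559, -0.579]
contact_force: [-2.5, -0.3, 9.4]
grip_width: 13.6
```

carry_out --pt "0 0 -0.7 0" --pt "0 0 -1.4 0" --pt "0 0 -2 0" --pt "0 0 -2 0"

```text
time: 22.02
tool_pos: [532.4, 35.3, 114.6]
tcp_rot: [-1.931, 1.557, -0.528]
contact_force: [-6.4, -0.1, 15.0]
grip_width: 13.6
```

```bash
python3 - <<'E'
from h import *
o=get_obs();print(o['time'],o['tool_pos'],o['contact_force'],o['moment'],o['grip_width'])
w=snap('wrist','w15.png');print(*sag('w15.png',20,100))
a=snap('scene','s15.png')
for u in(273,274,275):print(u,[(v,int(a[v,u].max())) for v in range(226,246)])
E
```

```text
22.0167 [532.4071828   35.27735229 114.57802477] [-6.37967068 -0.09428748 14.9541251 ] [-0.07472199  0.8156049  -0.04855249] 13.556737604958146
-1.8752173701129973 [[420.2  54.8 147.3]
 [446.4  50.3 148. ]] -9.65416274804794
273 [(226, 45), (227, 48), (228, 48), (229, 49), (230, 51), (231, 49), (232, 49), (233, 49), (234, 49), (235, 46), (236, 47), (237, 49), (238, 47), (239, 46), (240, 41), (241, 45), (242, 82), (243, 74), (244, 51), (245, 44)]
274 [(226, 51), (227, 51), (228, 50), (229, 47), (230, 47), (231, 48), (232, 46), (233, 48), (234, 45), (235, 45), (236, 44), (237, 45), (238, 44), (239, 42), (240, 44), (241, 40), (242, 79), (243, 95), (244, 59), (245, 42)]
275 [(226, 46), (227, 48), (228, 46), (229, 45), (230, 43), (231, 45), (232, 38), (233, 41), (234, 41), (235, 41), (236, 42), (237, 40), (238, 43), (239, 38), (240, 36), (241, 54), (242, 84), (243, 113), (244, 72), (245, 38)]
```

carry_out --pt "0 0 1 0" --pt "0 0 2 0" --pt "-1.5 0.2 2 0" --pt "-2.5 0.4 2 0" --pt "-2.5 0.4 1 0" --pt "-2.5 0.4 0 0" --pt "-2.5 0.4 -1 0" --pt "-2.5 0.4 -2 0" --pt "-2.5 0.4 -2 0"

```text
time: 22.87
tool_pos: [529.2, 35.5, 112.0]
tcp_rot: [-2.024, 1.559, -0.621]
contact_force: [-1.5, -0.5, -3.9]
grip_width: 13.7
```

carry_out --pt "0 0 -0.7 0" --pt "0 0 -1.4 0" --pt "0 0 -2 0" --pt "0 0 -2 0"

```text
time: 23.2
tool_pos: [529.1, 35.5, 109.8]
tcp_rot: [-2.043, 1.559, -0.641]
contact_force: [-0.7, -1.5, -2.7]
grip_width: 13.5
```

```bash
python3 - <<'E'
from h import *
o=get_obs();print(o['time'],o['tool_pos'],o['contact_force'],o['moment'],o['grip_width'])
w=snap('wrist','w16.png');print(*sag('w16.png',20,100))
a=snap('scene','s16.png')
for u in(272,274,276):print(u,[(v,int(a[v,u].max())) for v in range(232,246)])
for v in(226,230,234,238,241):print(v,[(u,int(a[v,u].max())) for u in range(266,284)])
E
```

```text
23.2 [529.10472138  35.51644829 109.75170713] [-0.71494136 -1.46731238 -2.74495239] [-0.2408311   0.05926003 -0.04367696] 13.499258312499075
-1.7101335393788784 [[416.8  55.1 141.9]
 [443.1  50.6 143.1]] -9.612551128300307
272 [(232, 45), (233, 46), (234, 47), (235, 47), (236, 48), (237, 51), (238, 51), (239, 46), (240, 67), (241, 89), (242, 94), (243, 85), (244, 55), (245, 44)]
274 [(232, 45), (233, 44), (234, 46), (235, 45), (236, 42), (237, 43), (238, 44), (239, 43), (240, 40), (241, 78), (242, 91), (243, 91), (244, 63), (245, 45)]
276 [(232, 54), (233, 47), (234, 42), (235, 35), (236, 38), (237, 38), (238, 36), (239, 31), (240, 118), (241, 109), (242, 93), (243, 66), (244, 42), (245, 40)]
226 [(266, 131), (267, 131), (268, 133), (269, 132), (270, 80), (271, 24), (272, 43), (273, 46), (274, 49), (275, 41), (276, 41), (277, 38), (278, 87), (279, 140), (280, 132), (281, 130), (282, 130), (283, 132)]
230 [(266, 69), (267, 68), (268, 89), (269, 104), (270, 105), (271, 24), (272, 43), (273, 50), (274, 48), (275, 43), (276, 38), (277, 63), (278, 109), (279, 136), (280, 142), (281, 130), (282, 146), (283, 82)]
234 [(266, 215), (267, 223), (268, 217), (269, 106), (270, 80), (271, 62), (272, 47), (273, 47), (274, 46), (275, 40), (276, 42), (277, 86), (278, 145), (279, 210), (280, 240), (281, 232), (282, 229), (283, 230)]
238 [(266, 229), (267, 139), (268, 76), (269, 90), (270, 97), (271, 40), (272, 51), (273, 45), (274, 44), (275, 40), (276, 36), (277, 64), (278, 90), (279, 82), (280, 111), (281, 195), (282, 232), (283, 226)]
241 [(266, 229), (267, 73), (268, 62), (269, 90), (270, 90), (271, 90), (272, 89), (273, 77), (274, 78), (275, 88), (276, 109), (277, 91), (278, 86), (279, 62), (280, 126), (281, 244), (282, 228), (283, 224)]
```

carry_out --pt "0 0 -1 0" --pt "0 0 -2 0" --pt "0 0 -3 0" --pt "0 0 -4 0" --pt "0 0 -4 0"

```text
time: 23.72
tool_pos: [529.1, 35.5, 105.6]
tcp_rot: [-2.048, 1.559, -0.646]
contact_force: [-1.6, -1.1, -2.9]
grip_width: 13.7
```

carry_out --pt "0 0 -1 0" --pt "0 0 -2 0" --pt "0 0 -3 0" --pt "0 0 -3 0"

```text
time: 24.05
tool_pos: [529.1, 35.5, 102.4]
tcp_rot: [-2.055, 1.559, -0.652]
contact_force: [-0.1, -1.1, -3.4]
grip_width: 13.7
```

carry_out --pt "0 0 -0.7 0" --pt "0 0 -1.4 0" --pt "0 0 -2 0" --pt "0 0 -2 0"

```text
time: 24.38
tool_pos: [529.1, 35.5, 100.3]
tcp_rot: [-2.051, 1.559, -0.649]
contact_force: [-1.2, -2.0, -2.8]
grip_width: 13.5
```

carry_out --pt "0 0 -0.7 0" --pt "0 0 -1.4 0" --pt "0 0 -2 0" --pt "0 0 -2 0"

```text
time: 24.72
tool_pos: [529.1, 35.5, 98.1]
tcp_rot: [-2.058, 1.559, -0.656]
contact_force: [-1.9, -2.0, -2.6]
grip_width: 13.4
```

carry_out --pt "0 0 -0.7 0" --pt "0 0 -1.4 0" --pt "0 0 -2 0" --pt "0 0 -2 0"

```text
time: 25.05
tool_pos: [529.2, 35.4, 96.5]
tcp_rot: [-2.039, 1.559, -0.637]
contact_force: [-3.0, -1.6, 3.1]
grip_width: 14.0
```

```bash
python3 - <<'E'
from h import *
o=get_obs();print(o['time'],o['tool_pos'],o['contact_force'],o['moment'],o['grip_width'])
w=snap('wrist','w17.png');print(*sag('w17.png',20,100))
E
```

```text
25.05 [529.18636483  35.44398946  96.51258202] [-3.00296429 -1.55911404  3.09141981] [-0.2788035   0.36688048 -0.03985297] 14.02407331635765
-0.7002169320544306 [[417.   55.  129.3]
 [443.2  50.6 129.6]] -9.668179057336413
```

carry_out --pt "0 0 -0.7 0" --pt "0 0 -1.4 0" --pt "0 0 -1.4 0"

```text
time: 25.35
tool_pos: [529.4, 35.4, 96.2]
tcp_rot: [-1.999, 1.558, -0.596]
contact_force: [-4.5, -0.8, 10.4]
grip_width: 13.6
```

carry_out --pt "0 0 -0.7 0" --pt "0 0 -1.4 0" --pt "0 0 -1.4 0"

```text
time: 25.6
tool_pos: [529.5, 35.5, 96.2]
tcp_rot: [-1.969, 1.557, -0.566]
contact_force: [-6.5, -0.6, 12.6]
grip_width: 13.5
```

carry_out --pt "0 0 0 0" --pt "0 0 0 0" --pt "0 0 0 0" --pt "0 0 0 0" --pt "0 0 0 0" --pt "0 0 0 0" --pt "0 0 0 0" --hand 45

```text
time: 26.18
tool_pos: [529.5, 35.5, 96.0]
tcp_rot: [-1.971, 1.557, -0.568]
contact_force: [0.5, -1.1, 0.2]
grip_width: 44.5
```

```bash
python3 - <<'E'
from h import *
o=get_obs();print(o['time'],o['tool_pos'],o['contact_force'],o['moment'],o['grip_width'])
w=snap('wrist','w18.png');print(*sag('w18.png',20,100))
E
```

```text
26.1833 [529.46409555  35.4803263   96.02070972] [ 0.50101766 -1.13923329  0.16268668] [ 0.00633018  0.01387156 -0.01006342] 44.541794852258285
-11.472833057256828 [[412.7  60.8 109.3]
 [443.   54.1 115. ]] -12.351396949585096
```

carry_out --pt "-6 1.3 0 -1" --pt "-20 4.4 0 -2" --pt "-40 8.7 -2 -2.7" --pt "-60 13 -4 -2.7" --pt "-80 17.4 -6 -2.7" --pt "-97 21 -6 -2.7" --pt "-109 24 -6 -2.7" --pt "-114.5 25 -6 -2.7" --pt "-114.5 25 -6 -2.7" --pt "-114.5 25 -6 -2.7"

```text
time: 27.07
tool_pos: [415.6, 60.4, 90.3]
tcp_rot: [-1.926, 1.556, -0.571]
contact_force: [1.1, -0.6, 1.1]
grip_width: 44.9
```

carry_out --pt "0 0 0 0" --pt "0 0 0 0" --pt "0 0 0 0" --pt "0 0 0 0" --pt "0 0 0 0" --hand 22

```text
time: 27.48
tool_pos: [415.8, 60.4, 90.3]
tcp_rot: [-1.929, 1.556, -0.573]
contact_force: [0.5, 0.2, 0.1]
grip_width: 22.4
```

```bash
python3 - <<'E'
from h import *
o=get_obs();print(o['time'],o['tool_pos'],o['contact_force'],o['moment'],o['grip_width'],o['joint_positions'].round(2));M=T(o);print('yaw',np.degrees(np.arctan2(-M[1,1],-M[0,1])))
C=np.array([542,33]);r=o['tool_pos'][:2]-C;a0=np.arctan2(r[1],r[0]);R0=np.hypot(*r);print(np.degrees(a0),R0)
for k in range(0,81,4):
    a=a0-np.radians(k);p=C+R0*np.array([np.cos(a),np.sin(a)])-o['tool_pos'][:2];print(-k,p.round(1).tolist(),end=' ')
E
```

```text
27.4833 [415.75170455  60.36756727  90.25688888] [0.4791527  0.24184885 0.09749636] [ 0.04243888  0.05304705 -0.04691737] 22.418950763992562 [-0.03  0.33  1.99 -0.01  0.81 -1.38]
yaw -12.351245467553928
167.76890841392782 129.1805552012128
0 [0.0, 0.0] -4 [2.2, 8.7] -8 [5.0, 17.3] -12 [8.4, 25.7] -16 [12.4, 33.7] -20 [17.0, 41.5] -24 [22.0, 49.0] -28 [27.6, 56.1] -32 [33.7, 62.7] -36 [40.2, 69.0] -40 [47.1, 74.7] -44 [54.4, 80.0] -48 [62.1, 84.8] -52 [70.1, 89.0] -56 [78.3, 92.6] -60 [86.8, 95.7] -64 [95.5, 98.1] -68 [104.3, 99.9] -72 [113.3, 101.2] -76 [122.3, 101.8] -80 [131.3, 101.7]
```

carry_out --pt "1 4.3 0 -2" --pt "2.2 8.7 0 -4" --pt "3.5 13 0 -6" --pt "5 17.3 0 -8" --pt "6.6 21.5 0 -10" --pt "8.4 25.7 0 -12" --pt "10.3 29.7 0 -14" --pt "12.4 33.7 0 -16" --pt "14.6 37.7 0 -18" --pt "17 41.5 0 -20" --pt "17 41.5 0 -20"

```text
time: 28.4
tool_pos: [432.0, 100.6, 90.1]
tcp_rot: [-2.178, 1.555, -1.173]
contact_force: [-3.1, -11.3, 3.6]
grip_width: 22.1
```

```bash
cat >> h.py <<'E'
def rep():
    o=get_obs();p=o['tool_pos'];C=np.array([542,33]);r=p[:2]-C;F=o['contact_force'];M=T(o)
    a=np.degrees(np.arctan2(r[1],r[0]));t=np.array([r[1],-r[0]])/np.hypot(*r) # clockwise tangent
    print(round(o['time'],2),p.round(1),'F',F.round(1),'ang',a.round(1),'R',np.hypot(*r).round(1),'Ft(react)',(-F[:2]@t).round(1),'Fr',(F[:2]@r/np.hypot(*r)).round(1),'torque',(-F[:2]@t*np.hypot(*r)/1e3).round(2),'yaw',np.degrees(np.arctan2(-M[1,1],-M[0,1])).round(1),'M',o['moment'].round(2),o['grip_width'].round(1))
    for k in range(2,17,2):
        b=np.radians(a-k);q=C+129.2*np.array([np.cos(b),np.sin(b)])-p[:2];print(-k,q.round(1).tolist(),end=' ')
E
python3 -c "
from h import *
rep()"
```

```text
Traceback (most recent call last):
  File "h.py", line 45, in rep
    print(round(o['time'],2),p.round(1),'F',F.round(1),'ang',a.round(1),'R',np.hypot(*r).round(1),'Ft(react)',(-F[:2]@t).round(1),'Fr',(F[:2]@r/np.hypot(*r)).round(1),'torque',(-F[:2]@t*np.hypot(*r)/1e3).round(2),'yaw',np.degrees(np.arctan2(-M[1,1],-M[0,1])).round(1),'M',o['moment'].round(2),o['grip_width'].round(1))
                                                                                                                                                                                                                                                                                                     ^^^^^^^^^^^^^^^^^^^^^
AttributeError: 'float' object has no attribute 'round'
```

```bash
sed -i "s/o\['grip_width'\].round(1))/round(o['grip_width'],1))/" h.py; python3 -c "
from h import *
rep()"
```

```text
28.4 [432.  100.6  90.1] F [ -3.1 -11.3   3.6] ang 148.4 R 129.1 Ft(react) 11.2 Fr -3.3 torque 1.45 yaw -32.4 M [-1.7   0.54  0.12] 22.1
-2 [2.4, 3.8] -4 [4.9, 7.5] -6 [7.6, 11.2] -8 [10.4, 14.7] -10 [13.4, 18.1] -12 [16.4, 21.4] -14 [19.6, 24.6] -16 [22.9, 27.7]
```

carry_out --pt "2.4 3.8 0 -2" --pt "4.9 7.5 0 -4" --pt "7.6 11.2 0 -6" --pt "10.4 14.7 0 -8" --pt "13.4 18.1 0 -10" --pt "16.4 21.4 0 -12" --pt "19.6 24.6 0 -14" --pt "19.6 24.6 0 -14"

```text
time: 29.07
tool_pos: [450.3, 123.8, 89.7]
tcp_rot: [-2.424, 1.552, -1.664]
contact_force: [-5.6, -9.9, 3.8]
grip_width: 22.6
```

```bash
python3 -c "
from h import *
rep()"
```

```text
29.07 [450.3 123.8  89.7] F [-5.6 -9.9  3.8] ang 135.3 R 129.1 Ft(react) 10.9 Fr -3.0 torque 1.41 yaw -46.4 M [-1.75  0.75  0.11] 22.6
-2 [3.1, 3.2] -4 [6.5, 6.3] -6 [9.9, 9.2] -8 [13.4, 12.0] -10 [17.1, 14.7] -12 [20.8, 17.2] -14 [24.6, 19.6] -16 [28.5, 21.9]
```

carry_out --pt "3.1 3.2 0 -2" --pt "6.5 6.3 0 -4" --pt "9.9 9.2 0 -6" --pt "13.4 12 0 -8" --pt "17.1 14.7 0 -10" --pt "17.1 14.7 0 -10"

```text
time: 29.57
tool_pos: [465.6, 136.9, 89.1]
tcp_rot: [-2.603, 1.547, -2.018]
contact_force: [-6.4, -9.5, 4.4]
grip_width: 22.4
```

```bash
python3 -c "
from h import *
rep()"
```

```text
29.57 [465.6 136.9  89.1] F [-6.4 -9.5  4.4] ang 126.3 R 129.0 Ft(react) 10.8 Fr -3.8 torque 1.39 yaw -56.5 M [-1.6   1.06  0.13] 22.4
-2 [3.5, 2.8] -4 [7.3, 5.3] -6 [11.2, 7.6] -8 [15.1, 9.8] -10 [19.1, 11.9] -12 [23.2, 13.8] -14 [27.3, 15.6] -16 [31.5, 17.2]
```

carry_out --pt "3.5 2.8 0.3 -2" --pt "7.3 5.3 0.6 -4" --pt "7.3 5.3 0.6 -4"

```text
time: 29.82
tool_pos: [471.1, 140.5, 89.1]
tcp_rot: [-2.705, 1.541, -2.191]
contact_force: [-6.8, -9.3, 3.8]
grip_width: 22.3
```

```bash
python3 -c "
from h import *
rep()"
```

```text
29.82 [471.1 140.5  89.1] F [-6.8 -9.3  3.8] ang 123.4 R 128.8 Ft(react) 10.8 Fr -4.0 torque 1.39 yaw -60.5 M [-1.61  1.06  0.2 ] 22.3
-2 [3.6, 2.8] -4 [7.5, 5.1] -6 [11.4, 7.2] -8 [15.5, 9.2] -10 [19.6, 11.1] -12 [23.7, 12.8] -14 [28.0, 14.4] -16 [32.2, 15.8]
```

carry_out --pt "3.6 2.8 0.3 -1" --pt "7.5 5.1 0.6 -2" --pt "7.5 5.1 0.6 -2"

```text
time: 30.07
tool_pos: [476.5, 144.0, 89.1]
tcp_rot: [-2.783, 1.534, -2.304]
contact_force: [-6.6, -8.8, 4.1]
grip_width: 22.1
```

```bash
python3 -c "
from h import *
rep()"
```

```text
30.07 [476.5 144.   89.1] F [-6.6 -8.8  4.1] ang 120.6 R 128.9 Ft(react) 10.1 Fr -4.2 torque 1.3 yaw -62.5 M [-1.46  1.21  0.1 ] 22.1
-2 [3.8, 2.5] -4 [7.8, 4.6] -6 [11.8, 6.5] -8 [16.0, 8.3] -10 [20.2, 10.0] -12 [24.4, 11.5] -14 [28.7, 12.9] -16 [33.1, 14.1]
```

carry_out --pt "3.8 2.5 0.3 -1.5" --pt "7.8 4.6 0.6 -3" --pt "7.8 4.6 0.6 -3" --pt "7.8 4.6 0.6 -3"

```text
time: 30.4
tool_pos: [481.5, 146.8, 88.9]
tcp_rot: [-2.841, 1.527, -2.413]
contact_force: [-6.1, -7.9, 4.8]
grip_width: 22.3
```

```bash
python3 -c "
from h import *
rep()"
```

```text
30.4 [481.5 146.8  88.9] F [-6.1 -7.9  4.8] ang 118.0 R 128.9 Ft(react) 9.1 Fr -4.1 torque 1.18 yaw -65.5 M [-1.34  1.26  0.14] 22.3
-2 [3.9, 2.3] -4 [8.0, 4.2] -6 [12.1, 6.0] -8 [16.3, 7.6] -10 [20.6, 9.1] -12 [24.9, 10.4] -14 [29.2, 11.6] -16 [33.6, 12.6]
```

carry_out --pt "3.9 2.3 0.3 -1" --pt "8 4.2 0.6 -2" --pt "12.1 6 0.6 -3" --pt "12.1 6 0.6 -3"

```text
time: 30.73
tool_pos: [490.9, 151.6, 88.7]
tcp_rot: [-2.89, 1.519, -2.515]
contact_force: [-9.7, -5.8, 3.8]
grip_width: 22.0
```

```bash
python3 -c "
from h import *
rep()
o=get_obs();print(o['joint_positions'].round(2))
w=snap('wrist','w19.png')
cv2.imwrite('pics/w19b.png',np.hstack([w,cv2.resize(snap('top','t19.png')[120:300,220:360],(240,420))]))"
```

```text
30.73 [490.9 151.6  88.7] F [-9.7 -5.8  3.8] ang 113.3 R 129.1 Ft(react) 11.2 Fr -1.5 torque 1.44 yaw -68.5 M [-1.05  1.56  0.12] 22.0
-2 [4.1, 1.8] -4 [8.4, 3.4] -6 [12.6, 4.8] -8 [17.0, 6.0] -10 [21.3, 7.2] -12 [25.8, 8.1] -14 [30.2, 8.9] -16 [34.7, 9.6] [ 0.16  0.5   1.7  -0.03  0.99 -0.19]
```

carry_out --pt "4.1 1.8 0.3 -2" --pt "8.4 3.4 0.5 -4" --pt "8.4 3.4 0.5 -4"

```text
time: 31.08
tool_pos: [496.1, 153.5, 88.4]
tcp_rot: [-2.919, 1.511, -2.614]
contact_force: [-8.7, -5.8, 4.6]
grip_width: 21.9
```

```bash
python3 -c "
from h import *
rep()"
```

```text
31.08 [496.1 153.5  88.4] F [-8.7 -5.8  4.6] ang 110.9 R 128.9 Ft(react) 10.2 Fr -2.4 torque 1.31 yaw -72.5 M [-1.04  1.48  0.16] 21.9
-2 [4.1, 1.8] -4 [8.4, 3.2] -6 [12.8, 4.4] -8 [17.2, 5.5] -10 [21.6, 6.4] -12 [26.0, 7.2] -14 [30.5, 7.8] -16 [35.0, 8.3]
```

carry_out --pt "4.1 1.8 0.3 -1" --pt "8.4 3.2 0.5 -2" --pt "10.6 3.8 0.5 -2.5" --pt "10.6 3.8 0.5 -2.5"

```text
time: 31.42
tool_pos: [503.6, 156.3, 88.1]
tcp_rot: [-2.943, 1.502, -2.683]
contact_force: [-10.1, -4.9, 5.0]
grip_width: 21.8
```

```bash
python3 -c "
from h import *
rep()"
```

```text
31.42 [503.6 156.3  88.1] F [-10.1  -4.9   5. ] ang 107.3 R 129.1 Ft(react) 11.1 Fr -1.7 torque 1.43 yaw -75.0 M [-0.75  1.63  0.1 ] 21.8
-2 [4.3, 1.3] -4 [8.7, 2.4] -6 [13.1, 3.4] -8 [17.5, 4.2] -10 [22.0, 4.9] -12 [26.5, 5.4] -14 [31.0, 5.7] -16 [35.5, 5.9]
```

carry_out --pt "4.3 1.3 0.3 -1" --pt "8.7 2.4 0.5 -2" --pt "10.9 2.9 0.5 -2.5" --pt "10.9 2.9 0.5 -2.5"

```text
time: 31.75
tool_pos: [511.2, 158.6, 87.9]
tcp_rot: [-2.968, 1.494, -2.751]
contact_force: [-10.0, -1.7, 5.6]
grip_width: 21.7
```

```bash
python3 -c "
from h import *
rep()"
```

```text
31.75 [511.2 158.6  87.9] F [-10.   -1.7   5.6] ang 103.8 R 129.3 Ft(react) 10.1 Fr 0.7 torque 1.31 yaw -77.6 M [-0.5   1.81  0.02] 21.7
-2 [4.4, 0.9] -4 [8.9, 1.7] -6 [13.3, 2.4] -8 [17.8, 3.0] -10 [22.3, 3.3] -12 [26.8, 3.6] -14 [31.3, 3.6] -16 [35.8, 3.5]
```

carry_out --pt "4.4 0.9 0.3 -1" --pt "8.9 1.7 0.5 -2" --pt "10 1.9 0.5 -2.5" --pt "10 1.9 0.5 -2.5"

```text
time: 32.08
tool_pos: [517.3, 160.0, 87.6]
tcp_rot: [-2.989, 1.484, -2.816]
contact_force: [-12.3, -2.3, 6.2]
grip_width: 22.0
```

```bash
python3 -c "
from h import *
rep()"
```

```text
32.08 [517.3 160.   87.6] F [-12.3  -2.3   6.2] ang 101.0 R 129.4 Ft(react) 12.5 Fr 0.1 torque 1.62 yaw -80.1 M [-0.37  2.01 -0.01] 22.0
-2 [4.5, 0.6] -4 [8.9, 1.2] -6 [13.4, 1.7] -8 [17.9, 2.0] -10 [22.4, 2.2] -12 [26.9, 2.2] -14 [31.5, 2.0] -16 [36.0, 1.7]
```

carry_out --pt "2.2 0.4 0.2 -0.5" --pt "4.5 0.6 0.3 -1" --pt "4.5 0.6 0.3 -1"

```text
time: 32.33
tool_pos: [517.8, 160.1, 87.2]
tcp_rot: [-3.004, 1.474, -2.849]
contact_force: [-12.2, -2.3, 5.5]
grip_width: 22.3
```

```bash
python3 -c "
from h import *
rep()"
```

```text
32.33 [517.8 160.1  87.2] F [-12.2  -2.3   5.5] ang 100.8 R 129.4 Ft(react) 12.4 Fr 0.0 torque 1.6 yaw -81.1 M [-0.42  2.06  0.05] 22.3
-2 [4.5, 0.6] -4 [8.9, 1.2] -6 [13.4, 1.7] -8 [17.9, 2.0] -10 [22.4, 2.1] -12 [26.9, 2.1] -14 [31.5, 1.9] -16 [35.9, 1.6]
```

carry_out --pt "3 0.4 0.2 0" --pt "6 0.9 0.3 -0.5" --pt "8 1.1 0.3 -1" --pt "8 1.1 0.3 -1"

```text
time: 32.67
tool_pos: [521.2, 160.9, 86.8]
tcp_rot: [-3.02, 1.463, -2.882]
contact_force: [-14.7, -1.9, 7.0]
grip_width: 22.2
```

```bash
python3 -c "
from h import *
rep()"
```

```text
32.67 [521.2 160.9  86.8] F [-14.7  -1.9   7. ] ang 99.2 R 129.6 Ft(react) 14.8 Fr 0.4 torque 1.92 yaw -82.1 M [-0.28  2.4   0.02] 22.2
-2 [4.5, 0.3] -4 [9.0, 0.8] -6 [13.5, 1.1] -8 [18.0, 1.3] -10 [22.5, 1.3] -12 [27.0, 1.2] -14 [31.5, 0.9] -16 [36.0, 0.4]
```

carry_out --pt "-3 -0.4 0 1" --pt "-6 -0.8 0 2" --pt "-9 -1.3 0 3" --pt "-12 -2 0 4" --pt "-15 -2.6 0 5" --pt "-18 -3.3 0 6" --pt "-19 -3.5 0 6" --pt "-19 -3.5 0 6"

```text
time: 33.33
tool_pos: [500.5, 156.2, 86.4]
tcp_rot: [-3.014, 1.459, -2.772]
contact_force: [-3.1, -4.8, 2.2]
grip_width: 22.3
```

```bash
python3 -c "
from h import *
rep()"
```

```text
33.33 [500.5 156.2  86.4] F [-3.1 -4.8  2.2] ang 108.6 R 130.0 Ft(react) 4.5 Fr -3.6 torque 0.59 yaw -76.1 M [-0.75  0.61  0.11] 22.3
-2 [4.6, 0.6] -4 [8.9, 1.8] -6 [13.3, 2.9] -8 [17.7, 3.8] -10 [22.2, 4.5] -12 [26.6, 5.1] -14 [31.1, 5.6] -16 [35.6, 5.8]
```

carry_out --pt "-3 -0.8 0 1" --pt "-6 -1.7 0 2" --pt "-9 -2.6 0 3" --pt "-11 -3.2 0 3.5" --pt "-11 -3.2 0 3.5"

```text
time: 33.75
tool_pos: [489.1, 153.0, 86.4]
tcp_rot: [-3.015, 1.459, -2.71]
contact_force: [-1.4, -1.7, 1.0]
grip_width: 21.8
```

```bash
python3 -c "
from h import *
rep()
w=snap('wrist','w20.png')
cv2.imwrite('pics/w20b.png',w)"
```

```text
33.75 [489.1 153.   86.4] F [-1.4 -1.7  1. ] ang 113.8 R 131.1 Ft(react) 2.0 Fr -1.0 torque 0.26 yaw -72.5 M [-0.3   0.2   0.06] 21.8
-2 [4.9, -0.0] -4 [9.2, 1.6] -6 [13.4, 3.0] -8 [17.7, 4.3] -10 [22.1, 5.5] -12 [26.5, 6.5] -14 [30.9, 7.3] -16 [35.4, 8.0]
```

View pics/w20b.png

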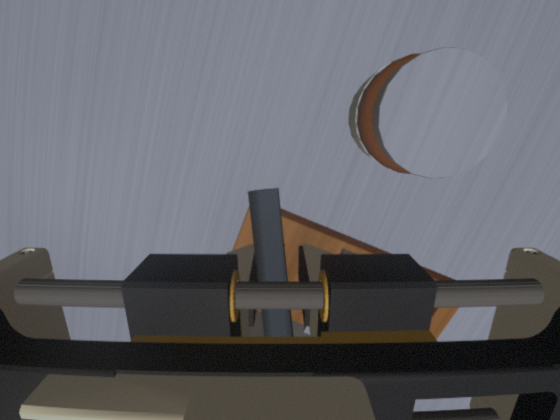

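Picture 12: the long arm lies between the fingers, with its end at (265,190), and is now barely touched on the left. The jar at (440,115) is untouched. Now I back off fully, open and withdraw upward.

carry_out --pt "-3 -1 0 0" --pt "-5 -1.6 0 0" --pt "-5 -1.6 0 0" --pt "-5 -1.6 0 0" --pt "-5 -1.6 0 0" --pt "-5 -1.6 0 0" --pt "-5 -1.6 0 0" --pt "-5 -1.6 0 0" --hand 65

```text
time: 34.47
tool_pos: [484.6, 151.5, 86.5]
tcp_rot: [-3.014, 1.459, -2.71]
contact_force: [1.2, -0.2, -0.5]
grip_width: 64.6
```

```bash
python3 -c "
from h import *
rep()
w=snap('wrist','w21.png').max(2).astype(int)
c=saved('wrist','w21.png')
P=[]
for v in range(195,246,5):
    xs=np.where(w[v,200:340]<100)[0]+200;
    xs=[x for x in xs if 1]
    print(v,xs[0] if len(xs) else '',xs[-1] if len(xs) else '',len(xs))"
```

```text
34.47 [484.6 151.5  86.5] F [ 1.2 -0.2 -0.5] ang 115.8 R 131.7 Ft(react) -1.0 Fr -0.7 torque -0.14 yaw -72.5 M [-0.09 -0.04  0.02] 64.6
-2 [5.2, -0.4] -4 [9.4, 1.4] -6 [13.6, 3.0] -8 [17.8, 4.4] -10 [22.1, 5.7] -12 [26.5, 6.9] -14 [30.9, 7.9] -16 [35.3, 8.7] 195 241 263 23
200 233 266 34
205 234 278 45
210 235 290 50
215 236 302 48
220 237 315 50
225 238 327 50
230 239 339 50
235 240 339 37
240 241 272 32
245 210 339 52
```

carry_out --pt "-4 -1.3 0 0" --pt "-9 -2.8 0 0" --pt "-9 -2.8 0 0" --pt "-9 -2.8 8 0" --pt "-9 -2.8 20 0" --pt "-9 -2.8 35 0" --pt "-9 -2.8 55 0" --pt "-9 -2.8 80 0" --pt "-9 -2.8 110 0" --pt "-9 -2.8 140 0" --pt "-60 -2.8 160 0" --pt "-100 -2.8 160 0" --pt "-100 -2.8 160 0" --pt "-100 -2.8 160 0"

```text
time: 35.68
tool_pos: [382.3, 148.9, 247.9]
tcp_rot: [-3.013, 1.461, -2.708]
contact_force: [0.8, 0.2, -0.5]
grip_width: 65.0
```

```bash
python3 - <<'E'
from h import *
o=get_obs();print(o['time'],o['tool_pos'],o['contact_force'])
a=snap('scene','s22.png').max(2).astype(int);w=snap('wrist','w22.png')
# key in the scene view: dark pixels that changed since the start
b=cv2.imread('pics/scene0.png').max(2).astype(int)
m=((a<95)&(b>a+35)).astype(np.uint8);m[:150]=0;m[300:]=0;m[:,:200]=0;m[:,345:]=0
n,l,s,ce=cv2.connectedComponentsWithStats(m)
for i in range(1,n):
    if s[i,4]>20:
        ys,xs=np.where(l==i);print(s[i],ce[i].round(1)); 
        (cx,cy),(ww,hh),an=cv2.minAreaRect(np.c_[xs,ys].astype(np.float32));print((cx,cy),(ww,hh),an)
        vx,vy,x0,y0=cv2.fitLine(np.c_[xs,ys].astype(np.float32),2,0,.01,.01).ravel();t=((xs-x0)*vx+(ys-y0)*vy);print('ends',[(x0+q*vx,y0+q*vy) for q in(t.min(),t.max())])
# bystanders: changes outside the work region
c=np.abs(a-b)>40;c[:,200:345]=0;c[:230,100:460]=0
n,l,s,ce=cv2.connectedComponentsWithStats(c.astype(np.uint8));print('changed',[(q[:4].tolist(),int(q[4])) for q in s[1:] if q[4]>15])
E
```

```text
35.6833 [382.29149128 148.88761364 247.91381653] [ 0.80947812  0.19777212 -0.53202667]
[273 198  59  32 379] [301.6 213.4]
(301.4085388183594, 213.28887939453125) (6.770601749420166, 64.8431396484375) 63.97041320800781
ends [(np.float64(272.18715602895213), np.float64(227.2764206362451)), (np.float64(330.82257805335644), np.float64(199.6237913203264))]
[272 230   8   7  30] [275.9 232.3]
(275.8000183105469, 231.9000244140625) (5.813776969909668, 6.260990142822266) 26.56505012512207
ends [(np.float64(271.96646896231834), np.float64(232.5828245563064)), (np.float64(279.1611178890218), np.float64(232.00454570094456))]
changed [([120, 232, 30, 36], 475)]
```

```bash
python3 - <<'E'
from h import *
s=cam('scene');E=onz(s,[(330.8,199.8)],105)[0];v=E-[542.5,33,105];print(E,np.hypot(*v[:2]),np.degrees(np.arctan2(v[1],v[0])))
a=np.arctan2(v[1],v[0]);u=np.array([np.cos(a),np.sin(a),0])
for h in(131,134,138,143):
  B=np.array([543,33,h]);print(h,proj(s,[B,B-8*u,B+168*(u*np.cos(.16)-[0,0,np.sin(.16)])]).round(1).tolist())
im=cv2.imread('pics/s22.png').max(2)
for x in(274,276,280):print(x,[(y,int(im[y,x])) for y in range(216,240)])
E
```

```text
[462.58644968 187.64726931 105.        ] 174.07456284830246 117.32753521067012
131 [[274.1, 225.8], [271.2, 227.4], [328.3, 201.6]]
134 [[274.1, 225.0], [271.2, 226.6], [328.4, 200.8]]
138 [[274.1, 223.8], [271.2, 225.5], [328.6, 199.7]]
143 [[274.0, 222.4], [271.2, 224.1], [328.8, 198.3]]
274 [(216, 187), (217, 186), (218, 184), (219, 183), (220, 184), (221, 191), (222, 186), (223, 137), (224, 83), (225, 55), (226, 42), (227, 40), (228, 47), (229, 48), (230, 50), (231, 53), (232, 53), (233, 54), (234, 57), (235, 60), (236, 57), (237, 55), (238, 53), (239, 49)]
276 [(216, 186), (217, 185), (218, 181), (219, 185), (220, 194), (221, 141), (222, 82), (223, 78), (224, 88), (225, 87), (226, 76), (227, 58), (228, 52), (229, 56), (230, 57), (231, 56), (232, 54), (233, 51), (234, 49), (235, 47), (236, 44), (237, 40), (238, 36), (239, 35)]
280 [(216, 188), (217, 189), (218, 193), (219, 153), (220, 89), (221, 75), (222, 76), (223, 64), (224, 51), (225, 39), (226, 27), (227, 90), (228, 101), (229, 72), (230, 129), (231, 173), (232, 176), (233, 221), (234, 244), (235, 199), (236, 164), (237, 146), (238, 112), (239, 111)]
```

```bash
python3 -c "
from plant import *
print(get_obs()['time'],close_job())"
```

```text
the job is handed in; nothing more can be done
35.7833 None
```

The key is seated in the bolt, the bolt is tightened to its stop, and the job was handed in at 35.8 s of the 69 s allowed.

**What I did:**
- I lifted the key from its holder and turned it over by rolling its long arm over the holder's edge. The key slipped in the fingers, so I levelled it again twice on the holder's top.
- The first try at the bolt pressed on the socket rim, with a reading of about 15 N up, so up to about 18 N on the rim allowing for the key's weight. I shifted back 2.5 mm, and it then slid about 19 mm to the bottom and was seated with about 13 N.
- I pushed the long arm clockwise at 129 mm from the bolt axis until the bolt reached its stop, backed off, opened the fingers and withdrew.

**Last checks:**
- **At the stop:** the bolt took about 1.2–1.45 N m while turning. Over the last few millimetres this rose to 1.92 N m at the carriage's spring rate, below the 3 N m limit.
- **Key home:** in the scene picture the bend sits where it should for 131 mm above the table, which is fully home. The long arm rests at about 117°, in line with the expected bolt turn and slack.
- **Hands off:** the force on the tool was about 1 N, within its noise.
- **Other things:** no change showed outside the clamp area apart from the key leaving its holder. The check did not cover the region hidden by the arm.

**Not fully settled:** backing off took about 15°, where I expected about 8° of spring-back. I put the rest down to the key's slack in the socket. I could not read the bolt angle directly. The tool had also leaned about 6° by the end of the push.

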